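Set a mortar half-prism to the overhang line of a compression tester

TASK

Get the compression tester ready for the mortar half-prism that stands by itself on the worktop: lift the clear guard window right up, set the half-prism upright on the loading tongue lengthwise between the two guide strips, in front of the upper platen and short of the scribed line, without dropping it, and let go. Then push it forward under the upper platen until its near end is level with the scribed line, and lower the guard window until it is fully shut. Leave the two tested half-prisms in the white tray and everything else on the worktop where they are.

Things in the scene. Friction and masses are not known exactly. Their poses are not given: they have to be found in the camera images.
- half_prism: The specimen: a grey hardened mortar block, 40 x 65 x 40 mm (x, y, z of its own frame), about 0.23 kg, standing alone on the worktop. Origin at the centre of its underside, y along its length. The two ends are alike: either may be the near one. Two like blocks in the white tray are done with and stay there.
- tester: Bench compression tester, fixed, 180 x 176 mm, 145 mm high. Origin on the worktop under the platens' centre; x is the loading direction (away from the robot), y left, z up. Clear side shields stand at y = +-82 mm, x -106 to 64 mm, tops 62 mm above the worktop in front rising to 121 mm; a clear rear shield at x = 66 mm. Nothing stops the block short of that shield.
- guides (a point): Middle of the loading place on the aluminium tongue: bed surface, 37 mm above the worktop, at tester x = -70 mm, axes as the tester's. The bed starts at x = -110 mm. Two brass guide strips, 8 mm high and 6 mm wide, mirror each other about y = 0: inner faces 43 mm apart from x = -30 to +36 mm, opening out steadily towards the robot as a lead-in, to 58 mm apart at x = -107 mm.
- upper_platen (a point): Centre of the underside of the upper platen (40 x 40 mm, tester x from -20 to +20 mm), 45 mm above the bed. It hangs under a blue crosshead (x from -19 to +25 mm, 130 mm wide, top 80 mm above the bed) on two columns at y = +-48 mm; a block can only get under it by sliding.
- scribed_line (a point): Middle of the 1.6 mm wide black line scribed across the tongue and strips, on the bed surface, at tester x = -30 mm (10 mm before the platen's front edge); axes as the tester's. With the block's near end on the line the block's origin lies 32.5 mm beyond the line in +x. The block slides with a push of a few N and stays where the push ends.
- guard_hinge (a point): Hinge axis of the guard, at x = +10 mm, 140 mm above the worktop, on the tester's middle; the axis runs along the tester's y.
- guard_handle (a point): Middle of the black round handle bar (11 mm thick, 104 mm long, along the tester's y) 45 mm clear of the guard's lower edge, 190 mm from the hinge axis; grip or hook it from above. With the guard shut it lies at tester x = -152 mm, 40 mm above the worktop; it moves with the guard on an arc about the hinge.
- guard_window (a joint): Angle of the clear guard window, rad: 0 shut (sloping 0.55 rad down towards the robot), growing as its handle is lifted up and back; window upright at 2.12; 2.3 is the end stop. The hinge is stiff: the window stays where it is left at any angle and does not fall; moving it takes about 2 to 5 N at the handle.
- tray: White plastic tray, 124 x 176 x 55 mm, with the two tested half-prisms; stays in place.
- tested_a: Tested half-prism in the tray, 40 x 65 x 40 mm; stays there.
- tested_b: Other tested half-prism in the tray, 40 x 65 x 40 mm; stays there.
- sample_tin: White round lidded sample tin, 64 mm wide, 40 mm high; stays in place.
- scraper: Scraper with black handle, 44 x 155 x 13 mm; stays in place.
- marker: White marker pen with black cap, 16 x 131 x 16 mm, lying; stays in place.
- bulb: Blue rubber pipette bulb, 38 mm wide, 62 mm high; stays in place.
- bottle: Small dark reagent bottle, 41 mm wide, 68 mm high; stays in place.
- beaker: Low glass beaker, 80 mm wide, 97 mm high; stays in place.
There are look-alikes about, which are no part of the job. Leave any green, orange or purple look-alike of the half_prism alone.

How it is judged:
On the way, in this order (a step that is already met when the one before it is completed fails the run):
1. the guard window is lifted right up (over 1.7 rad) (value of joint guard_window above 1.7 rad), for 0.2 s.
2. the half-prism stands upright and released on the loading tongue, lengthwise between the guide strips, its near end at least 5 mm short of the line, guard still up (value of joint guard_window above 1.4 rad and x of half_prism in the frame of scribed_line between -0.075 and 0.0275 m and y of half_prism in the frame of scribed_line between -0.012 and 0.012 m and z of half_prism in the frame of scribed_line between -0.003 and 0.003 m and angle between the y axis of half_prism and the x axis of tester, either way round below 0.25 rad and angle between half_prism's own z axis and vertical below 0.06 rad and contact force between half_prism and the fingers below 0.1 N and linear speed of half_prism below 0.02 m/s), for 0.1 s.
3. the half-prism's near end has been pushed level with the line (within 3 mm) and the push has stopped, guard still up (value of joint guard_window above 1.4 rad and x of half_prism in the frame of scribed_line between 0.0295 and 0.0355 m and angle between the y axis of half_prism and the x axis of tester, either way round below 0.08 rad and linear speed of half_prism below 0.01 m/s), for 0.2 s.
At the end, for the whole second after the job is handed in: The half-prism stands upright at rest on the bed under the upper platen, between the guide strips (within 4 mm of the middle, within 0.08 rad of the loading direction), its near end within 3 mm of the scribed line, and the guard window is shut (under 0.05 rad) (value of joint guard_window below 0.05 rad and x of half_prism in the frame of scribed_line between 0.0295 and 0.0355 m and y of half_prism in the frame of scribed_line between -0.004 and 0.004 m and z of half_prism in the frame of scribed_line between -0.003 and 0.003 m and angle between the y axis of half_prism and the x axis of tester, either way round below 0.08 rad and angle between half_prism's own z axis and vertical below 0.06 rad and linear speed of half_prism below 0.01 m/s); the robot touches nothing.
It fails at once if the half-prism is dropped onto the tester (faster than 0.7 m/s at the bed) (horizontal distance between half_prism and scribed_line below 0.1 m and z of half_prism in the frame of scribed_line below 0.015 m and linear speed of half_prism above 0.7 m/s).
It fails at once if the tray or a tested half-prism is moved by more than 30 mm (distance of any of tray, tested_a, tested_b from where it was at the start of the episode above 0.03 m).
It fails at once if another thing on the worktop is moved by more than 30 mm (distance of any of sample_tin, scraper, marker, bulb, bottle, beaker from where it was at the start of the episode above 0.03 m).
It also fails if it takes over 72 s, if anything falls off the work surface, if the arm or the gripper's body presses on something with over 40 N, if the wrist force passes 120 N, or if a joint passes its speed limit or range.

ROBOT

A 6-joint arm with a two-finger parallel gripper is mounted at the origin on a cart in front of the work surface, level with it; the furniture and walls round the work are solid. World frame = base frame: x ahead of the robot, y to its left, z up, the work surface at z = 0. Lengths are in m, angles in rad, forces in N, time in s.
With the tool pointing down it reaches from about 0.375 to 0.9 m from the base axis. Payload 3.1 kg.
Tool frame: the origin (TCP) lies on the mounting face of the last link; the fingertips stand 173 mm ahead of it and the grasp point (between the pads) lies 155 mm ahead of it; z points along the fingers, x is the direction in which the jaws open and shut, and the axes are right-handed (so a half turn about z gives the same grasp; the last joint's range is limited). The gripper opens to 85 mm and grips with 20 to 120 N. Pads are 22 mm wide; open, the fingers measure 114 mm over their backs; the gripper's body (76 mm by 85 mm) begins 54 mm behind the grasp point. The pads swing forward as they close: fully open they stand 13 mm farther back than shut.
Start: joints at [1.024, 0.527, 1.433, -0, 1.181, -0.178], TCP at [0.225, 0.583, 0.405] pointing down, gripper open.
Joint ranges: [-3.08, 3.08], [-0.75, 2.2], [0.22, 2.44], [-1.43, 4.57], [0, 2.65], [-2.85, 2.85]. Speed limits (rad/s): [2.79, 2.79, 3.14, 3.14, 3.14, 3.14].

INTERFACE

Orientations are given as a unit quaternion [w, x, y, z].
In Python, from plant import arm, viewer gives the robot as it stands.
- The arm moves only by the tool play_rows, never from a script. Its argument "plan" is a list of rows, each an object of numbers: "tx", "ty", "tz": the shift along the tool's x, y, z as a fraction of full scale; "wx", "wy", "wz": the turn, a rotation vector about the tool's x, y, z as a fraction of full scale; "hand": the opening, from 0 (shut) to 1 (fully open). In form: [{"tx": .., "ty": .., "tz": .., "wx": .., "wy": .., "wz": .., "hand": ..}, ...]. A call has 1 to 10 rows; each row is the pose to reach, as a shift and turn from the pose commanded when the call began, along the tool's axes at that moment; what a row does not reach only later rows make up. Full scale, the value 1, is 750 mm for a shift and 30 degrees for a turn. A row lasts 1/12 s, in which the tool goes at most 41.7 mm and 7.16 degrees, less where a joint would pass 70% of its speed; a pose out of reach is approached as far as the arm can. A call with a number of a shift or a turn outside -1 to 1 is refused whole. A call with a gripper value outside its range is refused whole. The fingers move at their own pace and stop on an object; "squeeze" is the grip in N (left out, the last holds). Time passes only in rows, so rows that repeat a pose let the fingers close. It gives the time, the measured TCP pose, the force and the opening at its end, in the units of the state.
- arm.state(): the state, without advancing time (a new reading comes with each control period).
- viewer.get_image(name): name is "scene" or "side" or "wrist"; returns the picture (400x640x3 uint8, red, green, blue); there is no depth.
- viewer.camera_params(name): a dict with "fx", "fy", "cx", "cy" (pixels), "eye" and "attitude" of the camera in the world. Camera axes: x right, y up, looking along -z (the intrinsics and any distortion apply to the point x, -y, -z); pixel columns grow to the right and rows downward; lengths in m; the calibration is good to about 2 mm. A picture is of the moment at which its call begins: read the wrist's pose just before it. camera_params takes no time and is no camera call; for the wrist camera it gives the pose at the moment of the call.
- arm.job_done(): hands the job in, once; it reports no verdict.
The state is a dict: "t": time; "joint_pos": joint angles; "joint_vel": joint speeds; "effort": joint torques, N m; "ee_pos": TCP position; "orientation": TCP orientation; "wrist_force": force on the tool from outside, world axes, zero at the start; "torque": the same for the moment, N m; "grip_width": finger opening in m.
Only numpy, scipy, OpenCV 4.12 (cv2) and the standard library are available. Lean on these libraries where they do the work, as an engineer would, in place of code of your own. Each camera call takes 0.05 s, during which the arm holds its last target.

## Working session

There is one attempt and no reset: what is moved stays moved. The work goes in short steps, Python scripts to look and compute and a tool call to move; the robot and the scene stay as the last step left them, time stands still between calls to the robot, and variables do not carry over. Pictures are saved under pics/ and viewed, and the job is handed in when it is done.

Besides the shell and the picture viewer there is one more tool, called after "Emit:" by a JSON object that holds its "fn" and its "kwargs", one argument or row to a line. play_rows: Moves the arm, as the interface text tells. Its arguments: {"type":"object","properties":{"plan":{"type":"array","items":{"type":"object","properties":{"tx":{"type":"number"},"ty":{"type":"number"},"tz":{"type":"number"},"wx":{"type":"number"},"wy":{"type":"number"},"wz":{"type":"number"},"hand":{"type":"number"}}}},"squeeze":{"type":"number"}},"required":["plan"]}

```bash
mkdir -p pics; ls; python3 - <<'E'
from plant import arm, viewer
import cv2
s=arm.state(); print(s)
for n in ["scene","side","wrist"]:
    p=viewer.camera_params(n); print(n,p)
    im=viewer.get_image(n); cv2.imwrite(f"pics/{n}0.png",im[:,:,::-1])
E
```

```text
pics
{'t': 0.0, 'joint_pos': array([ 1.02350402e+00,  5.28475790e-01,  1.43394756e+00,  5.69768889e-06,
        1.18140169e+00, -1.78492173e-01]), 'joint_vel': array([-0.00097666,  0.00074105, -0.00167625,  0.00066485, -0.00066335,
       -0.00026415]), 'effort': array([-6.57737655e-04, -4.42355525e+01, -1.78024542e+01, -1.26807813e-04,
        8.38401873e-03,  2.91549163e-06]), 'ee_pos': array([0.22508698, 0.58267508, 0.40371289]), 'orientation': array([ 4.55289288e-04,  8.24771735e-01,  5.65464711e-01, -1.01912012e-03]), 'wrist_force': array([-0.46387595, -1.13538221,  0.19672092]), 'torque': array([0.00084239, 0.00353764, 0.0021207 ]), 'grip_width': 0.08545751832713121}
scene {'fx': 486.99586133761335, 'fy': 486.99586133761335, 'cx': 319.41141216704375, 'cy': 198.1575504390378, 'eye': array([-0.14787992, -0.94383122,  1.5684941 ]), 'attitude': array([ 0.89006761,  0.32143053, -0.10586967, -0.30537467])}
side {'fx': 475.8794285693772, 'fy': 475.8794285693772, 'cx': 318.22148261190284, 'cy': 197.0258277263979, 'eye': array([0.58991082, 0.8116535 , 1.34962998]), 'attitude': array([ 0.00965781, -0.0019984 ,  0.27281075,  0.96201717])}
wrist {'fx': 294.2566038843951, 'fy': 294.2566038843951, 'cx': 321.9377437191861, 'cy': 200.8669191657663, 'eye': array([0.160993  , 0.60713379, 0.37215401]), 'attitude': array([ 0.81698467, -0.11287987, -0.07656721,  0.56029603])}
```

View pics/scene0.png

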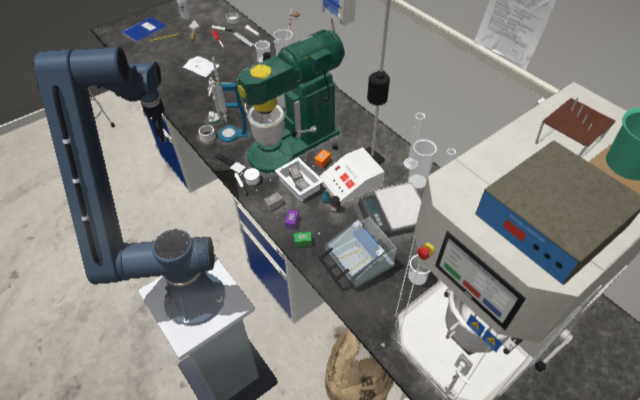

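View pics/side0.png

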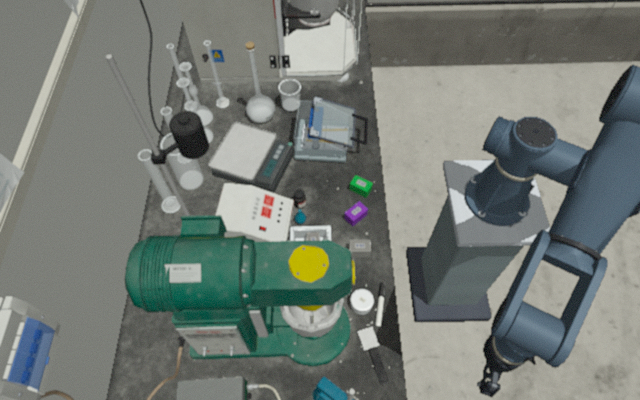

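View pics/wrist0.png

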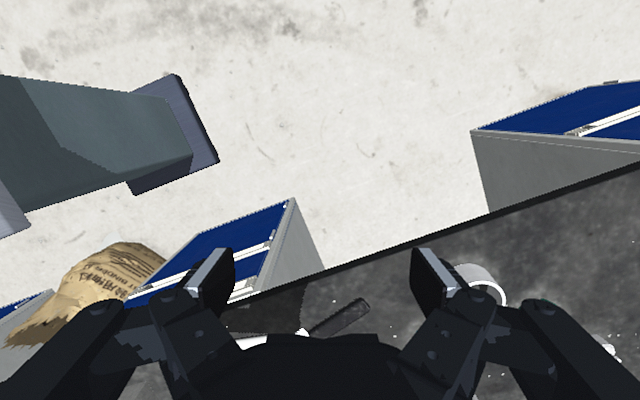

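The scene view shows the tester near (360,255), the grey half-prism near (275,201), and the tray near (298,180). In the side view they are at (328,130) and (360,246). I'll write helpers and zoom in.

```bash
cat > h.py <<'E'
import numpy as np, cv2
from scipy.spatial.transform import Rotation as R
def rot(q): return R.from_quat([q[1],q[2],q[3],q[0]])
def ray(p,u,v):
    d=np.array([(u-p['cx'])/p['fx'],-(v-p['cy'])/p['fy'],-1.])
    return np.array(p['eye']), rot(p['attitude']).apply(d)
def onz(p,u,v,z):
    e,d=ray(p,u,v); return e+d*(z-e[2])/d[2]
def tri(p1,a,p2,b):
    e1,d1=ray(p1,*a); e2,d2=ray(p2,*b); d1/=np.linalg.norm(d1); d2/=np.linalg.norm(d2)
    t=np.linalg.lstsq(np.c_[d1,-d2],e2-e1,rcond=None)[0]
    x,y=e1+t[0]*d1,e2+t[1]*d2
    return (x+y)/2,np.linalg.norm(x-y)
def proj(p,X):
    c=rot(p['attitude']).inv().apply(np.array(X)-p['eye']); 
    return p['cx']+p['fx']*c[0]/-c[2], p['cy']-p['fy']*c[1]/-c[2]
def crop(im,x0,y0,w,h,k,fn):
    c=cv2.resize(im[y0:y0+h,x0:x0+w],None,fx=k,fy=k,interpolation=cv2.INTER_CUBIC)
    for i in range(0,w,10): cv2.putText(c,str(x0+i),(i*k,10),0,.3,(0,0,255),1); cv2.line(c,(i*k,12),(i*k,16),(0,0,255),1)
    for i in range(10,h,10): cv2.putText(c,str(y0+i),(0,i*k+4),0,.3,(0,0,255),1); cv2.line(c,(22,i*k),(26,i*k),(0,0,255),1)
    cv2.imwrite(fn,c)
E
python3 - <<'E'
from h import *
a=cv2.imread('pics/scene0.png'); b=cv2.imread('pics/side0.png')
crop(a,310,205,100,75,8,'pics/c1.png'); crop(b,285,85,100,75,8,'pics/c2.png')
crop(a,225,145,100,75,8,'pics/c3.png'); crop(b,285,190,100,75,8,'pics/c4.png')
E
```

```text
(no output)
```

View pics/c1.png

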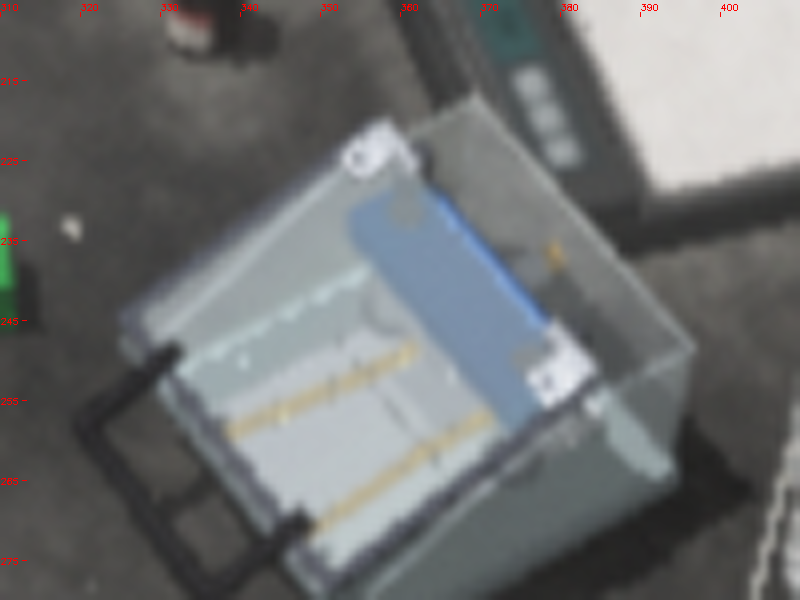

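View pics/c2.png

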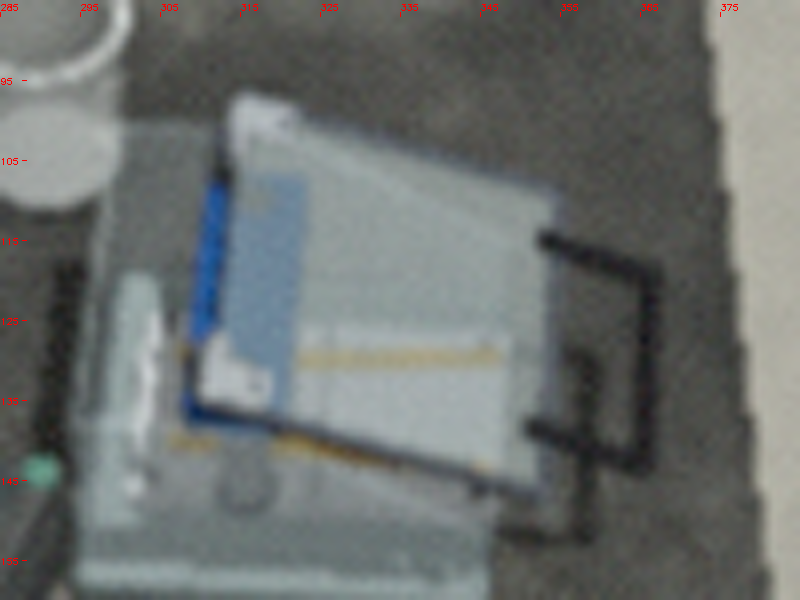

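View pics/c3.png

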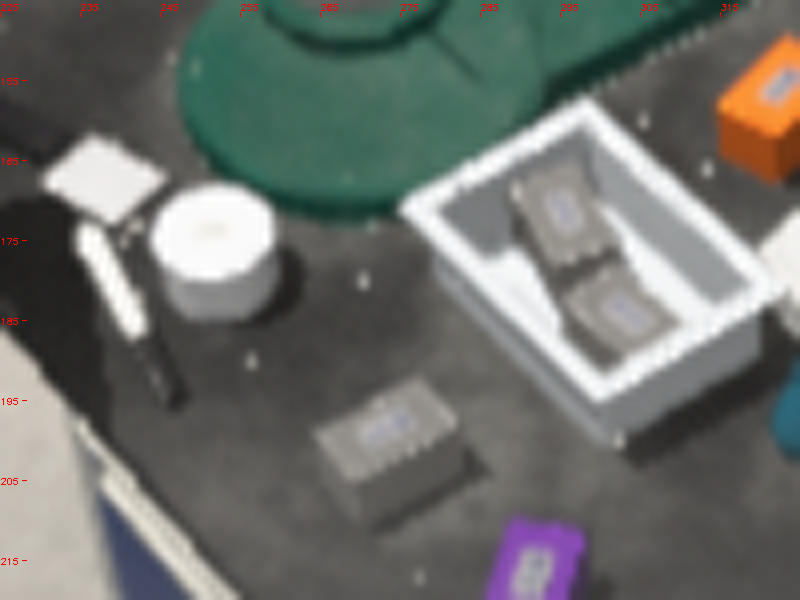

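View pics/c4.png

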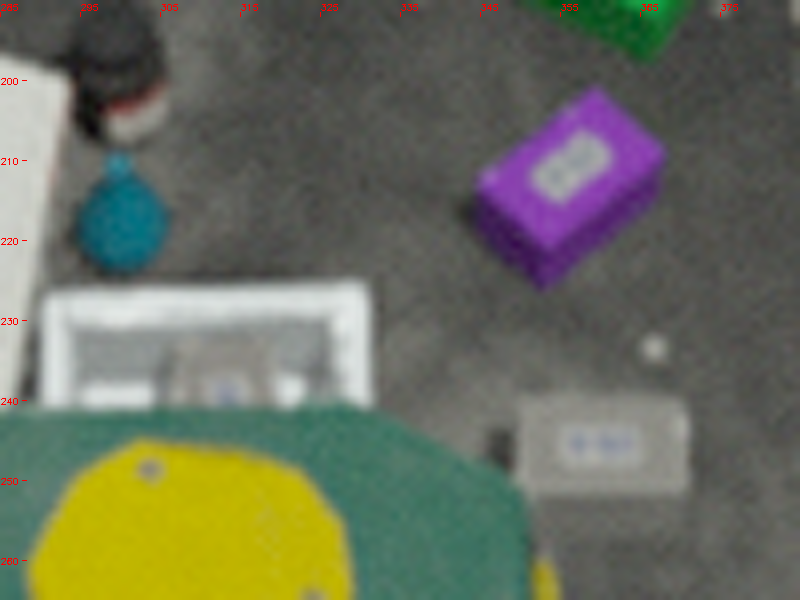

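```bash
cat > m1.py <<'E'
from h import *
from plant import viewer
S=viewer.camera_params('scene');D=viewer.camera_params('side')
def c1(x,y): return (310+(x+.5)/8-.5,205+(y+.5)/8-.5)
def c2(x,y): return (285+(x+.5)/8-.5,85+(y+.5)/8-.5)
def c3(x,y): return (225+(x+.5)/8-.5,145+(y+.5)/8-.5)
def c4(x,y): return (285+(x+.5)/8-.5,190+(y+.5)/8-.5)
np.set_printoptions(precision=4,suppress=True)
A,ea=tri(S,c1(88,425),D,c2(640,468)); print('hL',A,ea)
B,eb=tri(S,c1(212,592),D,c2(655,270)); print('hR',B,eb, np.linalg.norm(A-B))
# shield top rear corners: scene (475,97) left rear, (690,345) right rear  z=.121
for q in [(475,97),(690,345)]: print('rear', onz(S,*c1(*q),.121))
for q in [(105,125),]: print('rear side cam', onz(D,*c2(*q),.121))
# line & strips scene, bed z=.037 (strip top .045)
for q in [(230,432),(415,352),(315,525),(490,418)]: print('strip S',onz(S,*c1(*q),.045))
for q in [(300,357),(500,353),(170,440),(475,462)]: print('strip D',onz(D,*c2(*q),.045))
print('block top S',[onz(S,*c3(*q),.04)[:2] for q in [(315,435),(420,378),(462,425),(355,480)]])
print('block top D',[onz(D,*c4(*q),.04)[:2] for q in [(520,400),(688,400),(690,492),(525,492)]])
E
python3 m1.py
```

```text
hL [ 0.4285 -0.1844  0.0765] 0.002040396532662527
hR [ 0.4158 -0.2883  0.0827] 0.002945147489572943 0.1048545625765814
rear [ 0.6652 -0.176   0.121 ]
rear [ 0.6486 -0.3388  0.121 ]
rear side cam [ 0.6522 -0.3425  0.121 ]
strip S [ 0.4909 -0.2118  0.045 ]
strip S [ 0.5867 -0.2309  0.045 ]
strip S [ 0.4899 -0.2738  0.045 ]
strip S [ 0.5901 -0.2797  0.045 ]
strip D [ 0.5692 -0.274   0.045 ]
strip D [ 0.4809 -0.2741  0.045 ]
strip D [ 0.6268 -0.2289  0.045 ]
strip D [ 0.4948 -0.2136  0.045 ]
block top S [array([0.4347, 0.1984]), array([0.4984, 0.1968]), array([0.4974, 0.1577]), array([0.4343, 0.1614])]
block top D [array([0.4944, 0.1592]), array([0.4302, 0.1606]), array([0.4324, 0.1992]), array([0.4946, 0.1979])]
```

```bash
cat >> h.py <<'E'
np.set_printoptions(precision=4,suppress=True)
def delta(st,pos=None,yaw=None,tilt=0):
    """rows numbers for TCP target pos, tool x yaw; tilt: rotate about tool x at end (rad)"""
    r=rot(st['orientation'])
    d=r.inv().apply(np.array(pos)-st['ee_pos'])/.75
    w=np.zeros(3)
    if yaw is not None:
        c,s=np.cos(yaw),np.sin(yaw)
        T=R.from_matrix(np.c_[[c,s,0],[s,-c,0],[0,0,-1]])*R.from_rotvec([tilt,0,0])
        w=(r.inv()*T).as_rotvec()/np.radians(30)
    return d,w
E
python3 - <<'E'
from h import *
from plant import arm,viewer
S=viewer.camera_params('scene');D=viewer.camera_params('side')
# mixer head: front end of head scene ~ (240,82)?, side (355,270)
print(tri(S,(262,72),D,(309,264)))
print(onz(D,354,275,.4),onz(D,354,275,.3))
s=arm.state()
print(rot(s['orientation']).as_matrix())
for p in [(.37,.30,.43),(.42,0,.43),(.42,-.236,.40)]: print(delta(s,p,-.11))
E
```

```text
(array([0.6135, 0.4164, 0.452 ]), np.float64(0.007526396420553481))
[0.5156 0.4226 0.4   ] [0.5078 0.3817 0.3   ]
[[ 0.3605  0.9327 -0.0009]
 [ 0.9327 -0.3605 -0.0015]
 [-0.0017 -0.0003 -1.    ]]
(array([-0.2821,  0.3161, -0.0344]), array([0.0016, 0.0031, 2.5056]))
(array([-0.6311,  0.5225, -0.0338]), array([0.0016, 0.0031, 2.5056]))
(array([-0.9246,  0.6359,  0.0066]), array([0.0016, 0.0031, 2.5056]))
```

Emit:
{"fn": "play_rows", "kwargs": {
  "plan": [
    {"tx": -0.14, "ty": 0.16, "tz": -0.034, "wz": 0.5, "hand": 0.4},
    {"tx": -0.28, "ty": 0.316, "tz": -0.034, "wz": 1, "hand": 0.4},
    {"tx": -0.28, "ty": 0.316, "tz": -0.034, "wz": 1, "hand": 0.4},
    {"tx": -0.28, "ty": 0.316, "tz": -0.034, "wz": 1, "hand": 0.4},
    {"tx": -0.28, "ty": 0.316, "tz": -0.034, "wz": 1, "hand": 0.4},
    {"tx": -0.28, "ty": 0.316, "tz": -0.034, "wz": 1, "hand": 0.4},
    {"tx": -0.28, "ty": 0.316, "tz": -0.034, "wz": 1, "hand": 0.4},
    {"tx": -0.28, "ty": 0.316, "tz": -0.034, "wz": 1, "hand": 0.4},
    {"tx": -0.28, "ty": 0.316, "tz": -0.034, "wz": 1, "hand": 0.4},
    {"tx": -0.28, "ty": 0.316, "tz": -0.034, "wz": 1, "hand": 0.4}
  ]
}}

```text
invalid input
```

```bash
python3 - <<'E'
from h import *
from plant import arm,viewer
s=arm.state()
print(s['t'],s['ee_pos'],s['grip_width'],delta(s,(.42,0,.43),-.11),delta(s,(.42,-.15,.43),-.11))
E
```

```text
0.15 [0.2251 0.5827 0.4039] 0.08515255973568599 (array([-0.6311,  0.5225, -0.0338]), array([0.0016, 0.0031, 2.5056])) (array([-0.8177,  0.5946, -0.0335]), array([0.0016, 0.0031, 2.5056]))
```

Emit:
{"fn": "play_rows", "kwargs": {
  "plan": [
    {"tx": -0.14, "ty": 0.16, "tz": -0.034, "wx": 0, "wy": 0, "wz": 0.5, "hand": 0.4},
    {"tx": -0.28, "ty": 0.316, "tz": -0.034, "wx": 0, "wy": 0, "wz": 1, "hand": 0.4},
    {"tx": -0.28, "ty": 0.316, "tz": -0.034, "wx": 0, "wy": 0, "wz": 1, "hand": 0.4},
    {"tx": -0.28, "ty": 0.316, "tz": -0.034, "wx": 0, "wy": 0, "wz": 1, "hand": 0.4},
    {"tx": -0.28, "ty": 0.316, "tz": -0.034, "wx": 0, "wy": 0, "wz": 1, "hand": 0.4},
    {"tx": -0.28, "ty": 0.316, "tz": -0.034, "wx": 0, "wy": 0, "wz": 1, "hand": 0.4},
    {"tx": -0.28, "ty": 0.316, "tz": -0.034, "wx": 0, "wy": 0, "wz": 1, "hand": 0.4},
    {"tx": -0.28, "ty": 0.316, "tz": -0.034, "wx": 0, "wy": 0, "wz": 1, "hand": 0.4},
    {"tx": -0.28, "ty": 0.316, "tz": -0.034, "wx": 0, "wy": 0, "wz": 1, "hand": 0.4},
    {"tx": -0.28, "ty": 0.316, "tz": -0.034, "wx": 0, "wy": 0, "wz": 1, "hand": 0.4}
  ]
}}

```text
t: 0.98
ee_pos: [0.3713, 0.3006, 0.4303]
orientation: [-0.0, 0.944, 0.331, -0.0]
wrist_force: [-0.1, 1.0, 0.3]
grip_width: 0.0341
```

```bash
python3 - <<'E'
from h import *
from plant import arm,viewer
s=arm.state()
print(s['t'],s['ee_pos'],s['grip_width'],delta(s,(.42,0,.43),-.11),delta(s,(.42,-.15,.43),-.11))
E
```

```text
0.9833 [0.3713 0.3006 0.4303] 0.03408165998187582 (array([-0.1996,  0.3535,  0.0002]), array([-0.0007,  0.0001,  1.4988])) (array([-0.3246,  0.5097,  0.0002]), array([-0.0007,  0.0001,  1.4988]))
```

Emit:
{"fn": "play_rows", "kwargs": {
  "plan": [
    {"tx": -0.1, "ty": 0.15, "tz": 0, "wx": 0, "wy": 0, "wz": 0.5, "hand": 0.4},
    {"tx": -0.32, "ty": 0.51, "tz": 0, "wx": 0, "wy": 0, "wz": 1, "hand": 0.4},
    {"tx": -0.32, "ty": 0.51, "tz": 0, "wx": 0, "wy": 0, "wz": 1, "hand": 0.4},
    {"tx": -0.32, "ty": 0.51, "tz": 0, "wx": 0, "wy": 0, "wz": 1, "hand": 0.4},
    {"tx": -0.32, "ty": 0.51, "tz": 0, "wx": 0, "wy": 0, "wz": 1, "hand": 0.4},
    {"tx": -0.32, "ty": 0.51, "tz": 0, "wx": 0, "wy": 0, "wz": 1, "hand": 0.4},
    {"tx": -0.32, "ty": 0.51, "tz": 0, "wx": 0, "wy": 0, "wz": 1, "hand": 0.4},
    {"tx": -0.32, "ty": 0.51, "tz": 0, "wx": 0, "wy": 0, "wz": 1, "hand": 0.4},
    {"tx": -0.32, "ty": 0.51, "tz": 0, "wx": 0, "wy": 0, "wz": 1, "hand": 0.4},
    {"tx": -0.32, "ty": 0.51, "tz": 0, "wx": 0, "wy": 0, "wz": 1, "hand": 0.4}
  ]
}}

```text
t: 1.82
ee_pos: [0.4198, -0.1129, 0.4302]
orientation: [-0.0, 0.997, 0.078, 0.0]
wrist_force: [1.0, -0.1, 0.0]
grip_width: 0.034
```

```bash
python3 - <<'E'
from h import *
from plant import arm,viewer
s=arm.state()
print(s['t'],s['ee_pos'],delta(s,(.36,-.236,.36),-.11))
E
```

```text
1.8167 [ 0.4198 -0.1129  0.4302] (array([-0.1044,  0.1498,  0.0934]), array([-0.0013, -0.0006,  0.509 ]))
```

Emit:
{"fn": "play_rows", "kwargs": {
  "plan": [
    {"tx": -0.025, "ty": 0.162, "tz": 0.093, "wx": 0, "wy": 0, "wz": 0.51, "hand": 0.4},
    {"tx": -0.025, "ty": 0.162, "tz": 0.093, "wx": 0, "wy": 0, "wz": 0.51, "hand": 0.4},
    {"tx": -0.025, "ty": 0.162, "tz": 0.093, "wx": 0, "wy": 0, "wz": 0.51, "hand": 0.4},
    {"tx": -0.025, "ty": 0.162, "tz": 0.093, "wx": 0, "wy": 0, "wz": 0.51, "hand": 0.4},
    {"tx": -0.025, "ty": 0.162, "tz": 0.093, "wx": 0, "wy": 0, "wz": 0.51, "hand": 0.4},
    {"tx": -0.025, "ty": 0.162, "tz": 0.093, "wx": 0, "wy": 0, "wz": 0.51, "hand": 0.4}
  ]
}}

```text
t: 2.32
ee_pos: [0.4201, -0.2344, 0.3598]
orientation: [-0.001, 0.998, -0.056, -0.001]
wrist_force: [0.3, 1.3, -1.0]
grip_width: 0.034
```

```bash
cat > look.py <<'E'
import sys,pickle
from h import *
from plant import arm,viewer
n=sys.argv[1]; cam=sys.argv[2]
s=arm.state(); p=viewer.camera_params(cam); im=viewer.get_image(cam)[:,:,::-1]
cv2.imwrite(f'pics/{n}.png',im); pickle.dump((s,p),open(f'{n}.pkl','wb')); print(s['t'],s['ee_pos'],s['grip_width'])
E
python3 look.py w1 wrist
```

```text
2.3167 [ 0.4201 -0.2344  0.3598] 0.03397006588878917
```

View pics/w1.png

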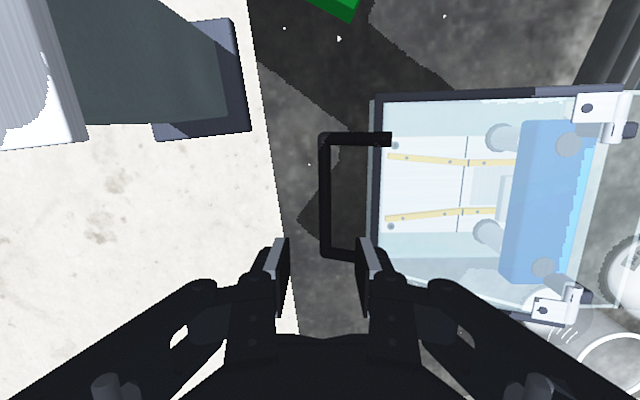

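```bash
python3 - <<'E'
from h import *
import pickle
s,p=pickle.load(open('w1.pkl','rb'))
im=cv2.imread('pics/w1.png'); crop(im,310,80,200,200,4,'pics/w1c.png')
S,=[pickle.load(open('w1.pkl','rb'))[1]]
print(p['eye'])
for z in (.07,.08): print(z,onz(p,325,138,z),onz(p,326,253,z))
for q in [(466,136),(460,231)]: print('line',onz(p,*q,.037))
for q in [(390,156),(515,163),(387,218),(495,210)]: print('strip',onz(p,*q,.045))
E
```

```text
[ 0.4276 -0.1664  0.3282]
0.07 [ 0.428  -0.1823  0.07  ] [ 0.4172 -0.2897  0.07  ]
0.08 [ 0.428  -0.1816  0.08  ] [ 0.4176 -0.2849  0.08  ]
line [ 0.5638 -0.1976  0.037 ]
line [ 0.5593 -0.2959  0.037 ]
strip [ 0.4881 -0.2075  0.045 ]
strip [ 0.6074 -0.2277  0.045 ]
strip [ 0.4819 -0.2699  0.045 ]
strip [ 0.5904 -0.2735  0.045 ]
```

View pics/w1c.png

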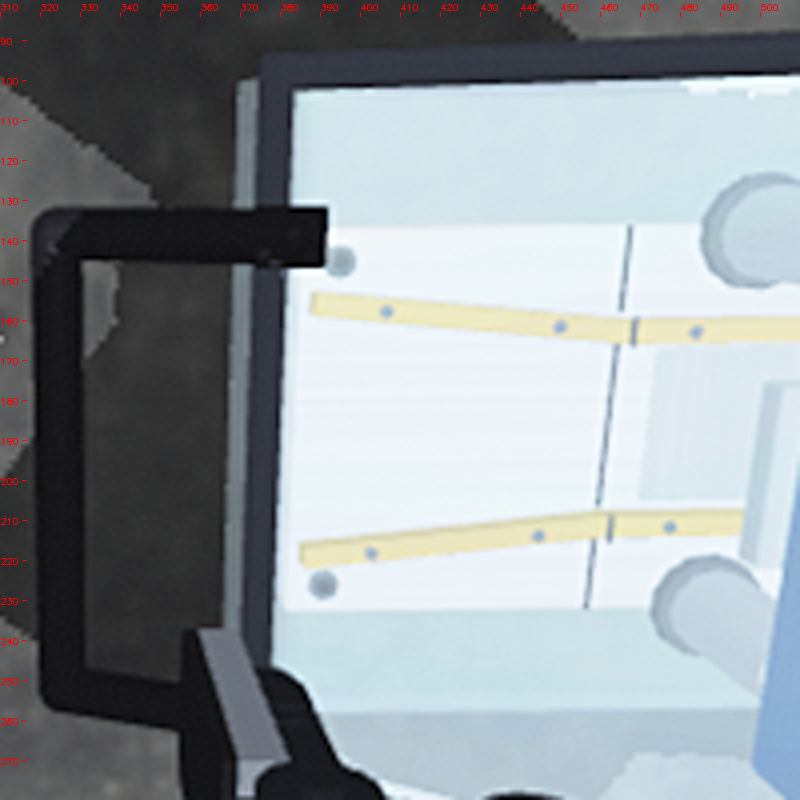

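```bash
python3 - <<'E'
from h import *
import pickle
s,p=pickle.load(open('w1.pkl','rb'))
f=lambda x,y:(310+(x+.5)/4-.5,80+(y+.5)/4-.5)
o=lambda q,z:onz(p,*f(*q),z)[:2]
a,b=o((630,226),.037),o((586,608),.037); print('line',a,b,(a+b)/2,'yaw',np.arctan2(-(a-b)[0],(a-b)[1]))
l=[o(q,.045) for q in [(312,303),(633,331),(795,329)]]; r=[o(q,.045) for q in [(302,553),(609,526),(740,522)]]
print(l,r)
m0=(l[0]+r[0])/2; m1=(l[1]+r[1])/2; print(m0,m1,'yaw',np.arctan2(*(m1-m0)[::-1]), np.linalg.norm(m1-m0))
for z in(.077,.08,.083):
  h1,h2=onz(p,*f(58,235),z),onz(p,*f(65,685),z); print(h1,h2,np.linalg.norm(h1-h2))
E
```

```text
line [ 0.5649 -0.1979] [ 0.5553 -0.2962] [ 0.5601 -0.247 ] yaw -0.0976731599030606
[array([ 0.4859, -0.2067]), array([ 0.5623, -0.222 ]), array([ 0.601 , -0.2259])] [array([ 0.48  , -0.2696]), array([ 0.5573, -0.271 ]), array([ 0.59  , -0.2736])]
[ 0.483  -0.2381] [ 0.5598 -0.2465] yaw -0.10867147198726157 0.07729168333496927
[ 0.4273 -0.1821  0.077 ] [ 0.4176 -0.2842  0.077 ] 0.1025714769373228
[ 0.4273 -0.1819  0.08  ] [ 0.4177 -0.2828  0.08  ] 0.10134666974897891
[ 0.4273 -0.1817  0.083 ] [ 0.4178 -0.2814  0.083 ] 0.10012186256063496
```

Emit:
{"fn": "play_rows", "kwargs": {
  "plan": [
    {"tx": 0.0026, "ty": -0.002, "tz": 0.03, "wx": 0, "wy": 0, "wz": -0.02, "hand": 0.4},
    {"tx": 0.0026, "ty": -0.002, "tz": 0.06, "wx": 0, "wy": 0, "wz": -0.02, "hand": 0.4},
    {"tx": 0.0026, "ty": -0.002, "tz": 0.09, "wx": 0, "wy": 0, "wz": -0.02, "hand": 0.4},
    {"tx": 0.0026, "ty": -0.002, "tz": 0.12, "wx": 0, "wy": 0, "wz": -0.02, "hand": 0.4},
    {"tx": 0.0026, "ty": -0.002, "tz": 0.145, "wx": 0, "wy": 0, "wz": -0.02, "hand": 0.4},
    {"tx": 0.0026, "ty": -0.002, "tz": 0.169, "wx": 0, "wy": 0, "wz": -0.02, "hand": 0.4},
    {"tx": 0.0026, "ty": -0.002, "tz": 0.169, "wx": 0, "wy": 0, "wz": -0.02, "hand": 0.4}
  ]
}}

```text
t: 2.95
ee_pos: [0.4218, -0.2312, 0.2324]
orientation: [-0.002, 0.999, -0.049, -0.002]
wrist_force: [-0.3, 0.4, -0.4]
grip_width: 0.0338
```

```bash
python3 look.py w2 wrist; python3 look.py s2 side;python3 -c "
from h import *
a=cv2.imread('pics/s2.png');crop(a,280,70,130,95,6,'pics/s2c.png')"
```

```text
2.95 [ 0.4218 -0.2312  0.2324] 0.033845272022237374
3.0 [ 0.4221 -0.2317  0.2336] 0.03402989984885908
```

View pics/w2.png

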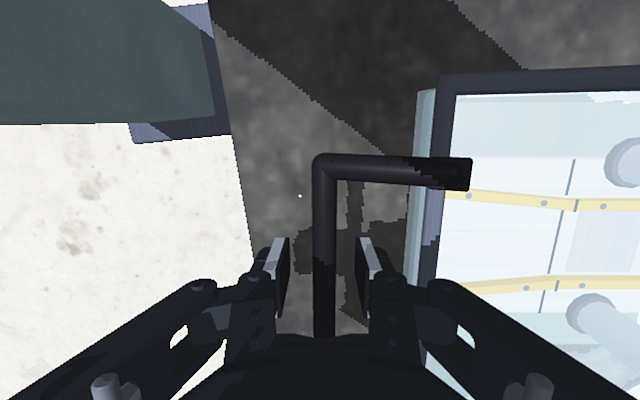

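View pics/s2c.png

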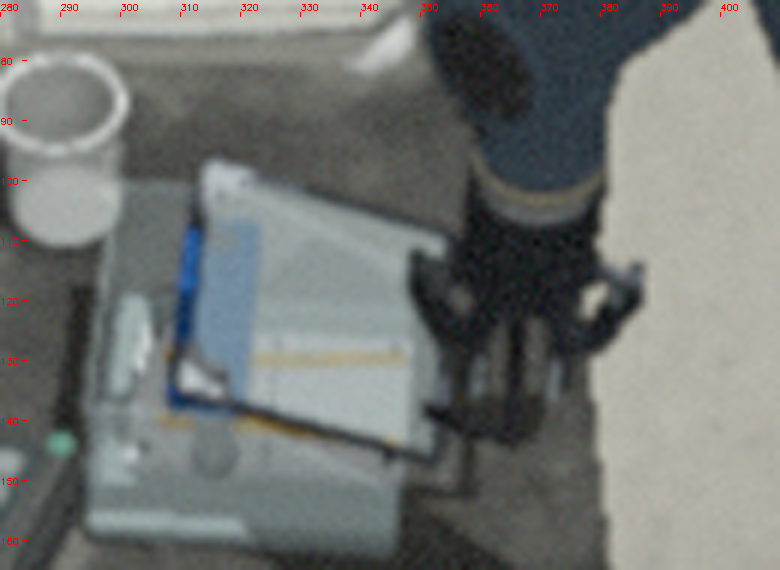

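Emit:
{"fn": "play_rows", "kwargs": {
  "squeeze": 50,
  "plan": [
    {"tx": 0, "ty": 0, "tz": 0, "wx": 0, "wy": 0, "wz": 0, "hand": 0},
    {"tx": 0, "ty": 0, "tz": 0, "wx": 0, "wy": 0, "wz": 0, "hand": 0},
    {"tx": 0, "ty": 0, "tz": 0, "wx": 0, "wy": 0, "wz": 0, "hand": 0},
    {"tx": 0, "ty": 0, "tz": 0, "wx": 0, "wy": 0, "wz": 0, "hand": 0}
  ]
}}

```text
t: 3.38
ee_pos: [0.422, -0.2335, 0.2347]
orientation: [0.0, 0.999, -0.051, 0.001]
wrist_force: [0.7, 1.8, 0.6]
grip_width: 0.0092
```

```bash
cat > arc.py <<'E'
import sys
from h import *
from plant import arm
# arc rows: from phi0 to phis (rad), relative to present tool pose (vertical, yaw ~ -0.1)
phi0=float(sys.argv[1]); 
s=arm.state(); r=rot(s['orientation']); print(s['t'],s['ee_pos'],s['wrist_force'],s['grip_width'])
ex=np.array([.995,-.0998,0]); ez=np.array([0,0,1.])
for ph in map(float,sys.argv[2:]):
    d=.19*(-(np.cos(ph)-np.cos(phi0))*ex+(np.sin(ph)-np.sin(phi0))*ez)
    print(ph,np.round(r.inv().apply(d)/.75,4))
E
python3 arc.py -.33 -.28 -.2 -.12 -.04 .04 .12 .2 .28 .36 .44
```

```text
3.3833 [ 0.422  -0.2335  0.2347] [0.6664 1.8133 0.5942] 0.009220304753787536
-0.28 [-0.0038  0.     -0.0121]
-0.2 [-0.0086  0.     -0.0318]
-0.12 [-0.0118  0.     -0.0518]
-0.04 [-0.0134  0.0001 -0.072 ]
0.04 [-0.0133  0.0001 -0.0922]
0.12 [-0.0117  0.0001 -0.1124]
0.2 [-0.0084  0.0001 -0.1324]
0.28 [-0.0036  0.0001 -0.1521]
0.36 [ 0.0028  0.0001 -0.1713]
0.44 [ 0.0107  0.0001 -0.19  ]
```

Emit:
{"fn": "play_rows", "kwargs": {
  "plan": [
    {"tx": -0.0038, "ty": 0, "tz": -0.012, "wx": 0, "wy": 0, "wz": 0, "hand": 0},
    {"tx": -0.0086, "ty": 0, "tz": -0.032, "wx": 0, "wy": 0, "wz": 0, "hand": 0},
    {"tx": -0.0118, "ty": 0, "tz": -0.052, "wx": 0, "wy": 0, "wz": 0, "hand": 0},
    {"tx": -0.0134, "ty": 0, "tz": -0.072, "wx": 0, "wy": 0, "wz": 0, "hand": 0},
    {"tx": -0.0133, "ty": 0, "tz": -0.092, "wx": 0, "wy": 0, "wz": 0, "hand": 0},
    {"tx": -0.0117, "ty": 0, "tz": -0.112, "wx": 0, "wy": 0, "wz": 0, "hand": 0},
    {"tx": -0.0084, "ty": 0, "tz": -0.132, "wx": 0, "wy": 0, "wz": 0, "hand": 0},
    {"tx": -0.0036, "ty": 0, "tz": -0.152, "wx": 0, "wy": 0, "wz": 0, "hand": 0},
    {"tx": 0.0028, "ty": 0, "tz": -0.171, "wx": 0, "wy": 0, "wz": 0, "hand": 0},
    {"tx": 0.0107, "ty": 0, "tz": -0.19, "wx": 0, "wy": 0, "wz": 0, "hand": 0}
  ]
}}

```text
t: 4.22
ee_pos: [0.4277, -0.2342, 0.3767]
orientation: [-0.0, 0.999, -0.05, -0.004]
wrist_force: [-5.1, -2.1, -3.0]
grip_width: 0.0094
```

```bash
python3 arc.py .44 .54 .64 .74 .84 .94 1.04 1.14 1.22 1.3 1.38; python3 look.py w3 wrist
```

```text
4.2167 [ 0.4277 -0.2342  0.3767] [-5.1365 -2.0626 -2.9833] 0.009372495811113851
0.54 [ 0.0118 -0.     -0.0224]
0.64 [ 0.0257 -0.     -0.0436]
0.74 [ 0.0417 -0.0001 -0.0632]
0.84 [ 0.0595 -0.0001 -0.0812]
0.94 [ 0.0791 -0.0001 -0.0973]
1.04 [ 0.1001 -0.0001 -0.1113]
1.14 [ 0.1225 -0.0001 -0.1232]
1.22 [ 0.1412 -0.0002 -0.131 ]
1.3 [ 0.1604 -0.0002 -0.1374]
1.38 [ 0.1801 -0.0002 -0.1422]
4.2167 [ 0.4277 -0.2342  0.3767] 0.009372495811113851
```

View pics/w3.png

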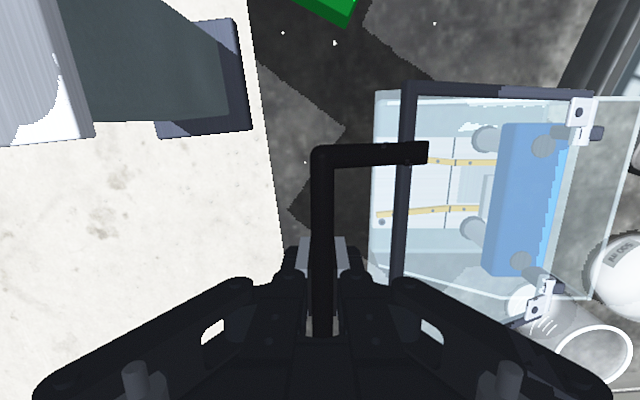

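Emit:
{"fn": "play_rows", "kwargs": {
  "plan": [
    {"tx": 0.0118, "ty": 0, "tz": -0.022, "wx": 0, "wy": 0, "wz": 0, "hand": 0},
    {"tx": 0.0257, "ty": 0, "tz": -0.0436, "wx": 0, "wy": 0, "wz": 0, "hand": 0},
    {"tx": 0.0417, "ty": 0, "tz": -0.0632, "wx": 0, "wy": 0, "wz": 0, "hand": 0},
    {"tx": 0.0595, "ty": 0, "tz": -0.0812, "wx": 0, "wy": 0, "wz": 0, "hand": 0},
    {"tx": 0.079, "ty": 0, "tz": -0.0973, "wx": 0, "wy": 0, "wz": 0, "hand": 0},
    {"tx": 0.1, "ty": 0, "tz": -0.1113, "wx": 0, "wy": 0, "wz": 0, "hand": 0},
    {"tx": 0.1225, "ty": 0, "tz": -0.123, "wx": 0, "wy": 0, "wz": 0, "hand": 0},
    {"tx": 0.141, "ty": 0, "tz": -0.131, "wx": 0, "wy": 0, "wz": 0, "hand": 0},
    {"tx": 0.16, "ty": 0, "tz": -0.137, "wx": 0, "wy": 0, "wz": 0, "hand": 0},
    {"tx": 0.18, "ty": 0, "tz": -0.142, "wx": 0, "wy": 0, "wz": 0, "hand": 0}
  ]
}}

```text
t: 5.1
ee_pos: [0.5627, -0.2475, 0.4877]
orientation: [0.0, 0.999, -0.051, -0.001]
wrist_force: [-5.9, 3.4, 13.5]
grip_width: 0.0086
```

```bash
python3 arc.py 1.38 1.46 1.54 1.6 1.64; python3 look.py w4 wrist; python3 look.py s4 scene;  python3 -c "
from h import *
a=cv2.imread('pics/s4.png');crop(a,290,140,130,130,5,'pics/s4c.png')"
```

```text
5.1 [ 0.5627 -0.2475  0.4877] [-5.9294  3.4481 13.452 ] 0.008627702194612145
1.46 [ 0.02   -0.     -0.0031]
1.54 [ 0.0402 -0.0001 -0.0045]
1.6 [ 0.0554 -0.0001 -0.0046]
1.64 [ 0.0656 -0.0001 -0.0041]
5.1 [ 0.5627 -0.2475  0.4877] 0.008627702194612145
5.15 [ 0.5654 -0.2478  0.4883] 0.008881010509541404
```

View pics/w4.png

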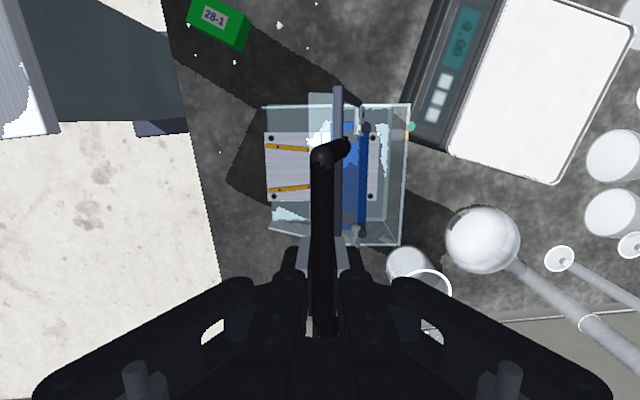

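View pics/s4c.png

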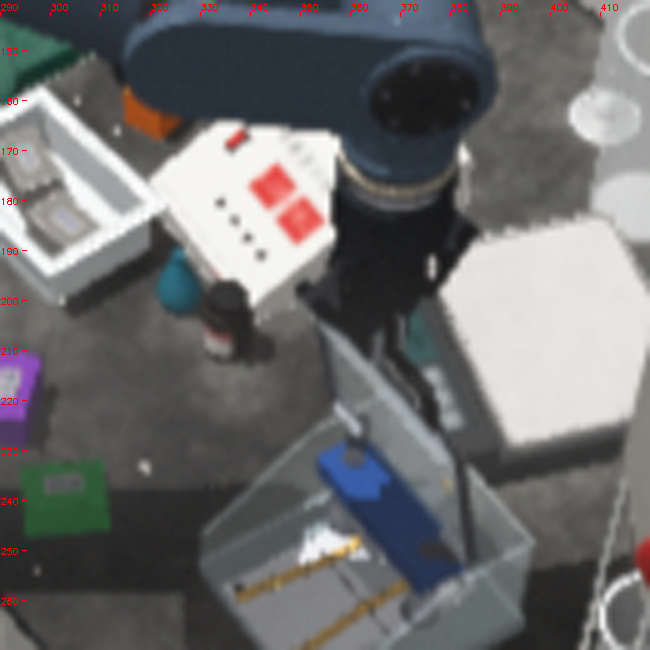

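Emit:
{"fn": "play_rows", "kwargs": {
  "plan": [
    {"tx": 0.02, "ty": 0, "tz": -0.006, "wx": 0, "wy": 0, "wz": 0, "hand": 0},
    {"tx": 0.04, "ty": 0, "tz": -0.0085, "wx": 0, "wy": 0, "wz": 0, "hand": 0},
    {"tx": 0.055, "ty": 0, "tz": -0.009, "wx": 0, "wy": 0, "wz": 0, "hand": 0},
    {"tx": 0.066, "ty": 0, "tz": -0.0085, "wx": 0, "wy": 0, "wz": 0, "hand": 0},
    {"tx": 0.066, "ty": 0, "tz": -0.0085, "wx": 0, "wy": 0, "wz": 0, "hand": 0},
    {"tx": 0.066, "ty": 0, "tz": -0.0085, "wx": 0, "wy": 0, "wz": 0, "hand": 0}
  ]
}}

```text
t: 5.7
ee_pos: [0.6136, -0.2527, 0.4914]
orientation: [-0.0, 0.999, -0.051, 0.001]
wrist_force: [0.4, 1.9, 5.1]
grip_width: 0.0085
```

Emit:
{"fn": "play_rows", "kwargs": {
  "plan": [
    {"tx": 0, "ty": 0, "tz": 0, "wx": 0, "wy": 0, "wz": 0, "hand": 0.4},
    {"tx": 0, "ty": 0, "tz": 0, "wx": 0, "wy": 0, "wz": 0, "hand": 0.4},
    {"tx": 0, "ty": 0, "tz": 0, "wx": 0, "wy": 0, "wz": 0, "hand": 0.4},
    {"tx": 0, "ty": 0, "tz": -0.03, "wx": 0, "wy": 0, "wz": 0, "hand": 0.4},
    {"tx": 0, "ty": 0, "tz": -0.06, "wx": 0, "wy": 0, "wz": 0, "hand": 0.4},
    {"tx": 0, "ty": 0, "tz": -0.09, "wx": 0, "wy": 0, "wz": 0, "hand": 0.4},
    {"tx": 0, "ty": 0, "tz": -0.09, "wx": 0, "wy": 0, "wz": 0, "hand": 0.4}
  ]
}}

```text
t: 6.28
ee_pos: [0.6136, -0.2538, 0.562]
orientation: [0.002, 0.999, -0.051, 0.004]
wrist_force: [-0.5, -0.3, 1.5]
grip_width: 0.0344
```

```bash
python3 look.py w5 wrist; python3 look.py d5 side;  python3 -c "
from h import *
from plant import arm
s=arm.state(); print(s['ee_pos'],delta(s,(.45,.0,.5),1.54))
a=cv2.imread('pics/d5.png');crop(a,260,60,160,110,5,'pics/d5c.png')"
```

```text
6.2833 [ 0.6136 -0.2538  0.562 ] 0.03438946439775469
6.3333 [ 0.6134 -0.2536  0.5595] 0.033916092423441326
[ 0.6132 -0.2535  0.5573] (array([-0.251 , -0.3141,  0.0757]), array([ 0.0038, -0.0009, -3.1362]))
```

View pics/w5.png

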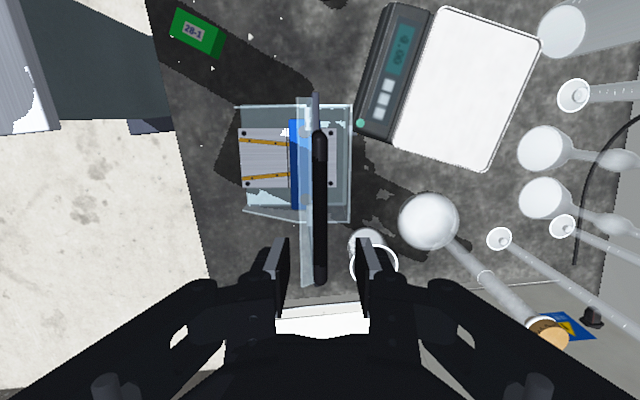

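View pics/d5c.png

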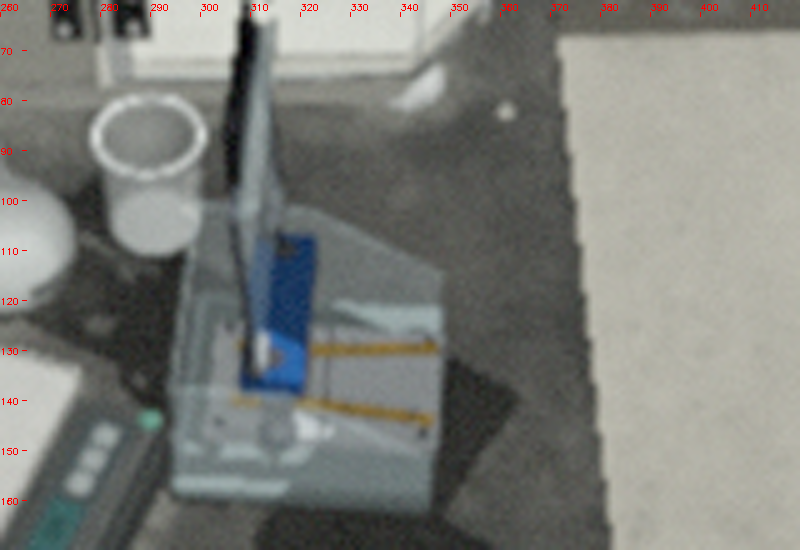

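Emit:
{"fn": "play_rows", "kwargs": {
  "plan": [
    {"tx": -0.204, "ty": -0.252, "tz": 0.0, "wx": 0, "wy": 0, "wz": -1, "hand": 0.8},
    {"tx": -0.204, "ty": -0.252, "tz": 0.02, "wx": 0, "wy": 0, "wz": -1, "hand": 0.8},
    {"tx": -0.204, "ty": -0.252, "tz": 0.04, "wx": 0, "wy": 0, "wz": -1, "hand": 0.8},
    {"tx": -0.204, "ty": -0.252, "tz": 0.076, "wx": 0, "wy": 0, "wz": -1, "hand": 0.8},
    {"tx": -0.204, "ty": -0.252, "tz": 0.076, "wx": 0, "wy": 0, "wz": -1, "hand": 0.8},
    {"tx": -0.204, "ty": -0.252, "tz": 0.076, "wx": 0, "wy": 0, "wz": -1, "hand": 0.8},
    {"tx": -0.204, "ty": -0.252, "tz": 0.076, "wx": 0, "wy": 0, "wz": -1, "hand": 0.8},
    {"tx": -0.204, "ty": -0.252, "tz": 0.076, "wx": 0, "wy": 0, "wz": -1, "hand": 0.8}
  ]
}}

```text
t: 7.05
ee_pos: [0.4779, -0.0476, 0.497]
orientation: [-0.002, 0.978, 0.211, -0.003]
wrist_force: [0.1, -0.9, 0.5]
grip_width: 0.0684
```

```bash
python3 -c "
from h import *
from plant import arm
s=arm.state(); print(s['ee_pos'],delta(s,(.46,.179,.38),1.54))"
```

```text
[ 0.4779 -0.0476  0.497 ] (array([ 0.1035, -0.2844,  0.1569]), array([-0.0141,  0.0038, -2.1305]))
```

Emit:
{"fn": "play_rows", "kwargs": {
  "plan": [
    {"tx": 0.1035, "ty": -0.284, "tz": 0.157, "wx": 0, "wy": 0, "wz": -1, "hand": 0.8},
    {"tx": 0.1035, "ty": -0.284, "tz": 0.157, "wx": 0, "wy": 0, "wz": -1, "hand": 0.8},
    {"tx": 0.1035, "ty": -0.284, "tz": 0.157, "wx": 0, "wy": 0, "wz": -1, "hand": 0.8},
    {"tx": 0.1035, "ty": -0.284, "tz": 0.157, "wx": 0, "wy": 0, "wz": -1, "hand": 0.8},
    {"tx": 0.1035, "ty": -0.284, "tz": 0.157, "wx": 0, "wy": 0, "wz": -1, "hand": 0.8},
    {"tx": 0.1035, "ty": -0.284, "tz": 0.157, "wx": 0, "wy": 0, "wz": -1, "hand": 0.8},
    {"tx": 0.1035, "ty": -0.284, "tz": 0.157, "wx": 0, "wy": 0, "wz": -1, "hand": 0.8},
    {"tx": 0.1035, "ty": -0.284, "tz": 0.157, "wx": 0, "wy": 0, "wz": -1, "hand": 0.8}
  ]
}}

```text
t: 7.72
ee_pos: [0.4645, 0.1776, 0.3801]
orientation: [-0.0, 0.89, 0.457, -0.001]
wrist_force: [0.2, -1.5, -0.2]
grip_width: 0.0684
```

Emit:
{"fn": "play_rows", "kwargs": {
  "plan": [
    {"tx": 0, "ty": 0, "tz": 0, "wx": 0, "wy": 0, "wz": -1, "hand": 0.8},
    {"tx": 0, "ty": 0, "tz": 0, "wx": 0, "wy": 0, "wz": -1, "hand": 0.8},
    {"tx": 0, "ty": 0, "tz": 0, "wx": 0, "wy": 0, "wz": -1, "hand": 0.8},
    {"tx": 0, "ty": 0, "tz": 0, "wx": 0, "wy": 0, "wz": -1, "hand": 0.8},
    {"tx": 0, "ty": 0, "tz": 0, "wx": 0, "wy": 0, "wz": -1.0, "hand": 0.8},
    {"tx": 0, "ty": 0, "tz": 0, "wx": 0, "wy": 0, "wz": -1.0, "hand": 0.8}
  ]
}}

```text
t: 8.22
ee_pos: [0.4653, 0.1749, 0.3825]
orientation: [0.001, 0.744, 0.669, 0.001]
wrist_force: [-0.9, 0.2, 0.2]
grip_width: 0.0686
```

```bash
python3 look.py w6 wrist;python3 -c "
from h import *
from plant import arm
s=arm.state(); print(s['ee_pos'],delta(s,(.4645,.179,.38),1.54))"
```

```text
8.2167 [0.4653 0.1749 0.3825] 0.06861616107668735
[0.4651 0.1751 0.3823] (array([ 0.0051, -0.0013,  0.0031]), array([ 0.0031,  0.0001, -0.1443]))
```

View pics/w6.png

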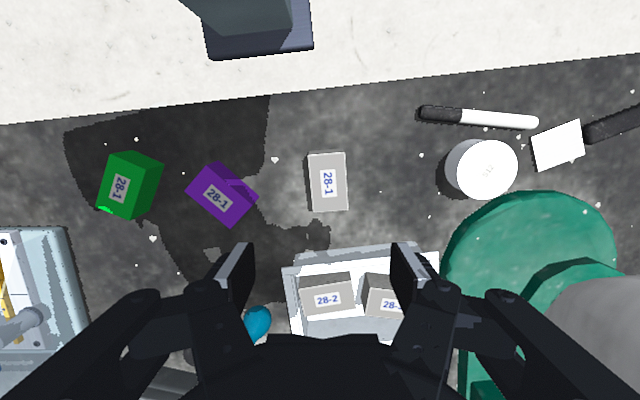

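```bash
python3 - <<'E'
from h import *
import pickle
s,p=pickle.load(open('w6.pkl','rb'))
im=cv2.imread('pics/w6.png'); crop(im,285,130,80,100,8,'pics/w6c.png')
hsv=cv2.cvtColor(im,cv2.COLOR_BGR2HSV)
E
```

```text
(no output)
```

View pics/w6c.png

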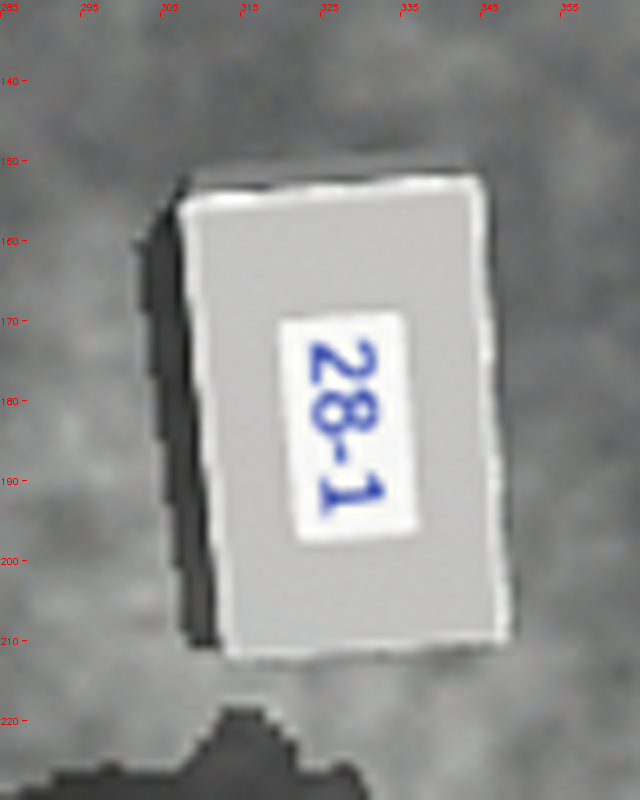

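```bash
python3 - <<'E'
from h import *
import pickle
from plant import arm
s,p=pickle.load(open('w6.pkl','rb'))
c=[(180,200),(484,177),(511,642),(222,660)]
P=[onz(p,285+(x+.5)/8-.5,130+(y+.5)/8-.5,.04)[:2] for x,y in c]
print(P); m=np.mean(P,0); e=(P[3]+P[2]-P[0]-P[1])/2; yaw=np.arctan2(e[1],e[0]); print(m,np.linalg.norm(e),yaw)
st=arm.state()
for z in (.3,.187): print(delta(st,(*m,z),yaw+np.pi/2))
E
```

```text
[array([0.4327, 0.1626]), array([0.4339, 0.2025]), array([0.4979, 0.2008]), array([0.4963, 0.1608])]
[0.4652 0.1817] 0.0638488203829837 -0.026965491535389612
(array([ 0.0087, -0.0009,  0.1098]), array([ 0.0031,  0.0001, -0.1516]))
(array([ 0.0087, -0.0012,  0.2604]), array([ 0.0031,  0.0001, -0.1516]))
```

Emit:
{"fn": "play_rows", "kwargs": {
  "plan": [
    {"tx": 0.0087, "ty": -0.001, "tz": 0.04, "wx": 0, "wy": 0, "wz": -0.15, "hand": 0.8},
    {"tx": 0.0087, "ty": -0.001, "tz": 0.08, "wx": 0, "wy": 0, "wz": -0.15, "hand": 0.8},
    {"tx": 0.0087, "ty": -0.001, "tz": 0.12, "wx": 0, "wy": 0, "wz": -0.15, "hand": 0.8},
    {"tx": 0.0087, "ty": -0.001, "tz": 0.16, "wx": 0, "wy": 0, "wz": -0.15, "hand": 0.8},
    {"tx": 0.0087, "ty": -0.001, "tz": 0.2, "wx": 0, "wy": 0, "wz": -0.15, "hand": 0.8},
    {"tx": 0.0087, "ty": -0.001, "tz": 0.23, "wx": 0, "wy": 0, "wz": -0.15, "hand": 0.8},
    {"tx": 0.0087, "ty": -0.001, "tz": 0.25, "wx": 0, "wy": 0, "wz": -0.15, "hand": 0.8},
    {"tx": 0.0087, "ty": -0.001, "tz": 0.265, "wx": 0, "wy": 0, "wz": -0.15, "hand": 0.8},
    {"tx": 0.0087, "ty": -0.001, "tz": 0.265, "wx": 0, "wy": 0, "wz": -0.15, "hand": 0.8}
  ]
}}

```text
t: 9.02
ee_pos: [0.464, 0.1824, 0.1813]
orientation: [-0.001, 0.716, 0.698, -0.001]
wrist_force: [-0.4, -0.3, -0.5]
grip_width: 0.0684
```

```bash
python3 look.py w7 wrist
```

```text
9.0167 [0.464  0.1824 0.1813] 0.0684064159136499
```

View pics/w7.png

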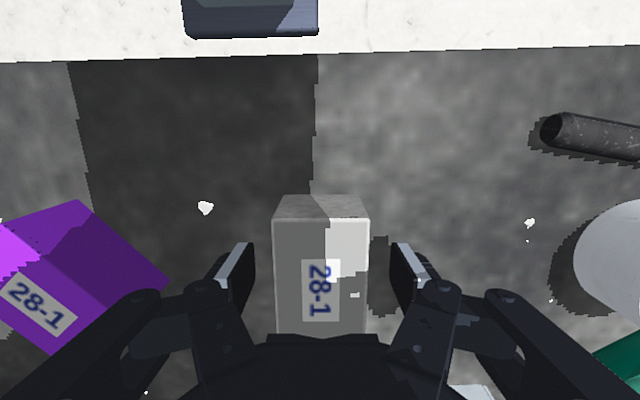

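Emit:
{"fn": "play_rows", "kwargs": {
  "squeeze": 60,
  "plan": [
    {"tx": 0, "ty": 0, "tz": 0, "wx": 0, "wy": 0, "wz": 0, "hand": 0},
    {"tx": 0, "ty": 0, "tz": 0, "wx": 0, "wy": 0, "wz": 0, "hand": 0},
    {"tx": 0, "ty": 0, "tz": 0, "wx": 0, "wy": 0, "wz": 0, "hand": 0},
    {"tx": 0, "ty": 0, "tz": 0, "wx": 0, "wy": 0, "wz": 0, "hand": 0},
    {"tx": 0, "ty": 0, "tz": 0, "wx": 0, "wy": 0, "wz": 0, "hand": 0}
  ]
}}

```text
t: 9.48
ee_pos: [0.4645, 0.183, 0.1845]
orientation: [0.001, 0.715, 0.699, 0.001]
wrist_force: [0.4, -0.3, 6.5]
grip_width: 0.039
```

```bash
python3 look.py w8 wrist;python3 -c "
from h import *
from plant import arm
s=arm.state(); print(s['ee_pos'],delta(s,(.47,.0,.35),1.47))"
```

```text
9.4833 [0.4645 0.183  0.1845] 0.03896908121195346
[0.4645 0.183  0.1845] (array([-0.2436,  0.0137, -0.2208]), array([ 0.0055, -0.001 ,  0.148 ]))
```

View pics/w8.png

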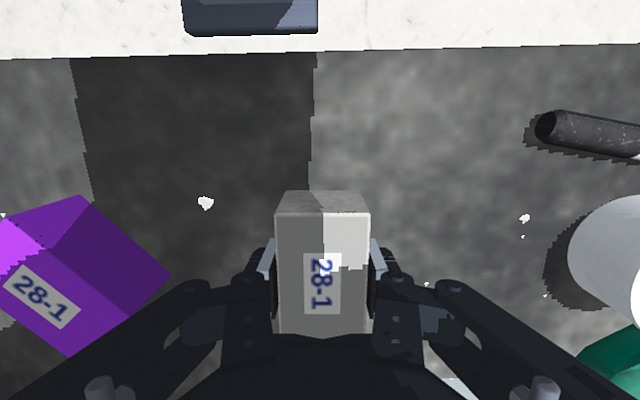

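Emit:
{"fn": "play_rows", "kwargs": {
  "plan": [
    {"tx": 0, "ty": 0, "tz": -0.03, "wx": 0, "wy": 0, "wz": 0, "hand": 0},
    {"tx": 0, "ty": 0, "tz": -0.07, "wx": 0, "wy": 0, "wz": 0, "hand": 0},
    {"tx": 0, "ty": 0, "tz": -0.11, "wx": 0, "wy": 0, "wz": 0, "hand": 0},
    {"tx": 0, "ty": 0, "tz": -0.15, "wx": 0, "wy": 0, "wz": 0, "hand": 0},
    {"tx": -0.03, "ty": 0.003, "tz": -0.19, "wx": 0, "wy": 0, "wz": 0.05, "hand": 0},
    {"tx": -0.07, "ty": 0.006, "tz": -0.21, "wx": 0, "wy": 0, "wz": 0.1, "hand": 0},
    {"tx": -0.11, "ty": 0.01, "tz": -0.22, "wx": 0, "wy": 0, "wz": 0.15, "hand": 0},
    {"tx": -0.15, "ty": 0.013, "tz": -0.22, "wx": 0, "wy": 0, "wz": 0.15, "hand": 0},
    {"tx": -0.2, "ty": 0.013, "tz": -0.22, "wx": 0, "wy": 0, "wz": 0.15, "hand": 0},
    {"tx": -0.24, "ty": 0.013, "tz": -0.22, "wx": 0, "wy": 0, "wz": 0.15, "hand": 0}
  ]
}}

```text
t: 10.37
ee_pos: [0.469, 0.0011, 0.3487]
orientation: [0.001, 0.742, 0.67, 0.0]
wrist_force: [0.9, 0.1, -2.8]
grip_width: 0.0393
```

```bash
python3 look.py w9 wrist;python3 -c "
from h import *
from plant import arm
s=arm.state(); print(s['ee_pos'],s['orientation'],delta(s,(.49,-.24,.32),1.47))"
```

```text
10.3667 [0.469  0.0011 0.3487] 0.03932013606312166
[ 0.4697 -0.0029  0.3486] [ 0.0022  0.7429  0.6694 -0.0008] (array([-0.3115,  0.0596,  0.0395]), array([ 0.0042,  0.0077, -0.0062]))
```

View pics/w9.png

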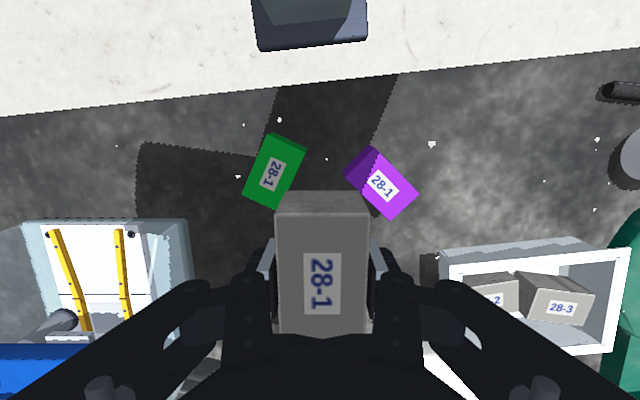

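Emit:
{"fn": "play_rows", "kwargs": {
  "plan": [
    {"tx": -0.04, "ty": 0.008, "tz": 0.005, "wx": 0, "wy": 0, "wz": 0, "hand": 0},
    {"tx": -0.08, "ty": 0.016, "tz": 0.01, "wx": 0, "wy": 0, "wz": 0, "hand": 0},
    {"tx": -0.12, "ty": 0.024, "tz": 0.015, "wx": 0, "wy": 0, "wz": 0, "hand": 0},
    {"tx": -0.16, "ty": 0.03, "tz": 0.02, "wx": 0, "wy": 0, "wz": 0, "hand": 0},
    {"tx": -0.2, "ty": 0.04, "tz": 0.025, "wx": 0, "wy": 0, "wz": 0, "hand": 0},
    {"tx": -0.24, "ty": 0.048, "tz": 0.03, "wx": 0, "wy": 0, "wz": 0, "hand": 0},
    {"tx": -0.28, "ty": 0.054, "tz": 0.035, "wx": 0, "wy": 0, "wz": 0, "hand": 0},
    {"tx": -0.311, "ty": 0.06, "tz": 0.04, "wx": 0, "wy": 0, "wz": 0, "hand": 0},
    {"tx": -0.311, "ty": 0.06, "tz": 0.04, "wx": 0, "wy": 0, "wz": 0, "hand": 0},
    {"tx": -0.311, "ty": 0.06, "tz": 0.04, "wx": 0, "wy": 0, "wz": 0, "hand": 0}
  ]
}}

```text
t: 11.25
ee_pos: [0.4903, -0.2347, 0.3178]
orientation: [-0.0, 0.743, 0.669, 0.0]
wrist_force: [0.3, 1.6, -2.0]
grip_width: 0.039
```

```bash
python3 look.py w10 wrist;python3 -c "
from h import *
from plant import arm
s=arm.state(); print(s['ee_pos'],s['orientation']);
for q in [(.5201,-.2428,.30),(.5201,-.2428,.2245)]: print(delta(s,q,1.471))"
```

```text
11.25 [ 0.4903 -0.2347  0.3178] 0.03901159446206665
[ 0.4901 -0.2335  0.3178] [-0.001   0.7425  0.6698  0.    ]
(array([-0.0082,  0.0411,  0.0237]), array([-0.0028, -0.0026, -0.006 ]))
(array([-0.0083,  0.0413,  0.1243]), array([-0.0028, -0.0026, -0.006 ]))
```

View pics/w10.png

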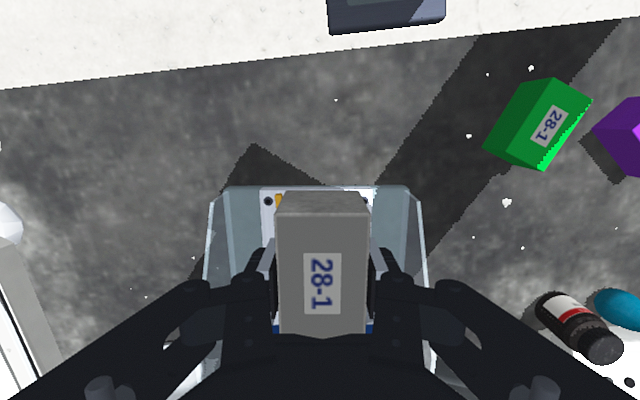

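Emit:
{"fn": "play_rows", "kwargs": {
  "plan": [
    {"tx": -0.004, "ty": 0.02, "tz": 0.01, "wx": 0, "wy": 0, "wz": 0, "hand": 0},
    {"tx": -0.008, "ty": 0.041, "tz": 0.024, "wx": 0, "wy": 0, "wz": 0, "hand": 0},
    {"tx": -0.008, "ty": 0.041, "tz": 0.045, "wx": 0, "wy": 0, "wz": 0, "hand": 0},
    {"tx": -0.008, "ty": 0.041, "tz": 0.065, "wx": 0, "wy": 0, "wz": 0, "hand": 0},
    {"tx": -0.008, "ty": 0.041, "tz": 0.085, "wx": 0, "wy": 0, "wz": 0, "hand": 0},
    {"tx": -0.008, "ty": 0.041, "tz": 0.1, "wx": 0, "wy": 0, "wz": 0, "hand": 0},
    {"tx": -0.008, "ty": 0.041, "tz": 0.11, "wx": 0, "wy": 0, "wz": 0, "hand": 0},
    {"tx": -0.008, "ty": 0.041, "tz": 0.12, "wx": 0, "wy": 0, "wz": 0, "hand": 0},
    {"tx": -0.008, "ty": 0.041, "tz": 0.12, "wx": 0, "wy": 0, "wz": 0, "hand": 0}
  ]
}}

```text
t: 12.05
ee_pos: [0.5203, -0.2422, 0.227]
orientation: [-0.001, 0.742, 0.67, -0.0]
wrist_force: [0.6, -0.8, -2.1]
grip_width: 0.0388
```

```bash
python3 look.py w11 wrist;python3 look.py s11 scene;python3 -c "
from h import *
from plant import arm
s=arm.state(); print(s['ee_pos'],s['orientation'],s['wrist_force']);
for q in [(.5201,-.2428,.2215)]: print(delta(s,q,1.471))
a=cv2.imread('pics/s11.png');crop(a,310,195,110,80,7,'pics/s11c.png')"
```

```text
12.05 [ 0.5203 -0.2422  0.227 ] 0.03876115112651082
12.1 [ 0.5205 -0.2425  0.2277] 0.03926771024023086
[ 0.5207 -0.2428  0.2283] [0.0001 0.7421 0.6703 0.    ] [ 0.8861  0.8638 -2.3242]
(array([-0.0001, -0.0008,  0.009 ]), array([ 0.0002,  0.0001, -0.0032]))
```

View pics/w11.png

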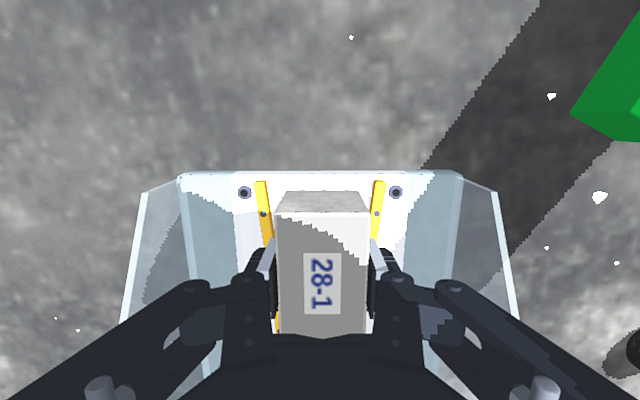

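View pics/s11c.png

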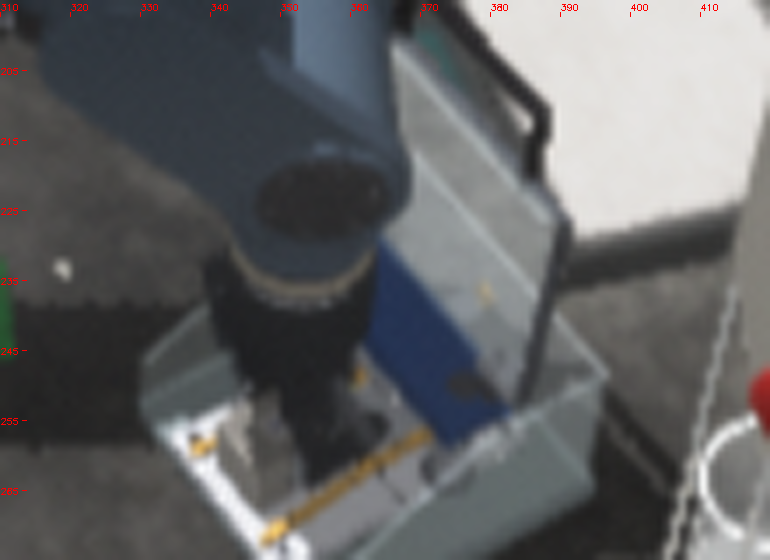

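Emit:
{"fn": "play_rows", "kwargs": {
  "plan": [
    {"tx": 0, "ty": 0, "tz": 0.003, "wx": 0, "wy": 0, "wz": 0, "hand": 0},
    {"tx": 0, "ty": 0, "tz": 0.006, "wx": 0, "wy": 0, "wz": 0, "hand": 0},
    {"tx": 0, "ty": 0, "tz": 0.008, "wx": 0, "wy": 0, "wz": 0, "hand": 0},
    {"tx": 0, "ty": 0, "tz": 0.008, "wx": 0, "wy": 0, "wz": 0, "hand": 0},
    {"tx": 0, "ty": 0, "tz": 0.008, "wx": 0, "wy": 0, "wz": 0, "hand": 0}
  ]
}}

```text
t: 12.57
ee_pos: [0.5205, -0.243, 0.2222]
orientation: [0.0, 0.742, 0.67, -0.0]
wrist_force: [-1.1, 0.4, -1.9]
grip_width: 0.0389
```

Emit:
{"fn": "play_rows", "kwargs": {
  "plan": [
    {"tx": 0, "ty": 0, "tz": 0.0012, "wx": 0, "wy": 0, "wz": 0, "hand": 0},
    {"tx": 0, "ty": 0, "tz": 0.002, "wx": 0, "wy": 0, "wz": 0, "hand": 0},
    {"tx": 0, "ty": 0, "tz": 0.002, "wx": 0, "wy": 0, "wz": 0, "hand": 0},
    {"tx": 0, "ty": 0, "tz": 0.002, "wx": 0, "wy": 0, "wz": 0, "hand": 0}
  ]
}}

```text
t: 12.9
ee_pos: [0.5206, -0.243, 0.2215]
orientation: [0.0, 0.742, 0.67, 0.0]
wrist_force: [-2.9, 0.2, 5.9]
grip_width: 0.039
```

Contact with the bed: the force rose to +6 N, against about −2 N with the block hanging. I'll release slowly and back up.

Emit:
{"fn": "play_rows", "kwargs": {
  "plan": [
    {"tx": 0, "ty": 0, "tz": 0.001, "wx": 0, "wy": 0, "wz": 0, "hand": 0.7},
    {"tx": 0, "ty": 0, "tz": 0.001, "wx": 0, "wy": 0, "wz": 0, "hand": 0.7},
    {"tx": 0, "ty": 0, "tz": 0.0, "wx": 0, "wy": 0, "wz": 0, "hand": 0.7},
    {"tx": 0, "ty": 0, "tz": 0, "wx": 0, "wy": 0, "wz": 0, "hand": 0.7},
    {"tx": 0, "ty": 0, "tz": -0.02, "wx": 0, "wy": 0, "wz": 0, "hand": 0.7},
    {"tx": 0, "ty": 0, "tz": -0.05, "wx": 0, "wy": 0, "wz": 0, "hand": 0.7},
    {"tx": 0, "ty": 0, "tz": -0.09, "wx": 0, "wy": 0, "wz": 0, "hand": 0.7},
    {"tx": 0, "ty": -0.03, "tz": -0.12, "wx": 0, "wy": 0, "wz": 0, "hand": 0.7},
    {"tx": 0, "ty": -0.08, "tz": -0.15, "wx": 0, "wy": 0, "wz": 0, "hand": 0.7},
    {"tx": 0, "ty": -0.12, "tz": -0.15, "wx": 0, "wy": 0, "wz": 0, "hand": 0.7}
  ]
}}

```text
t: 13.73
ee_pos: [0.4312, -0.2343, 0.3364]
orientation: [0.004, 0.742, 0.671, 0.0]
wrist_force: [-0.7, -0.9, -1.0]
grip_width: 0.0599
```

```bash
python3 look.py w12 wrist;python3 look.py s12 scene;python3 -c "
from h import *
a=cv2.imread('pics/s12.png');crop(a,310,195,110,80,7,'pics/s12c.png')"
```

```text
13.7333 [ 0.4312 -0.2343  0.3364] 0.059858376990943464
13.7833 [ 0.425  -0.2313  0.3342] 0.05951021361291478
```

View pics/w12.png

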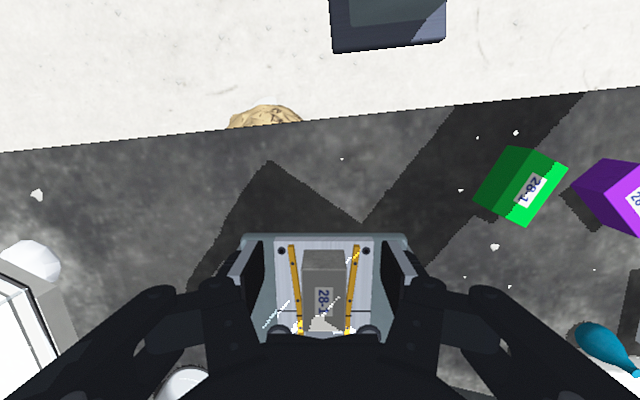

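View pics/s12c.png

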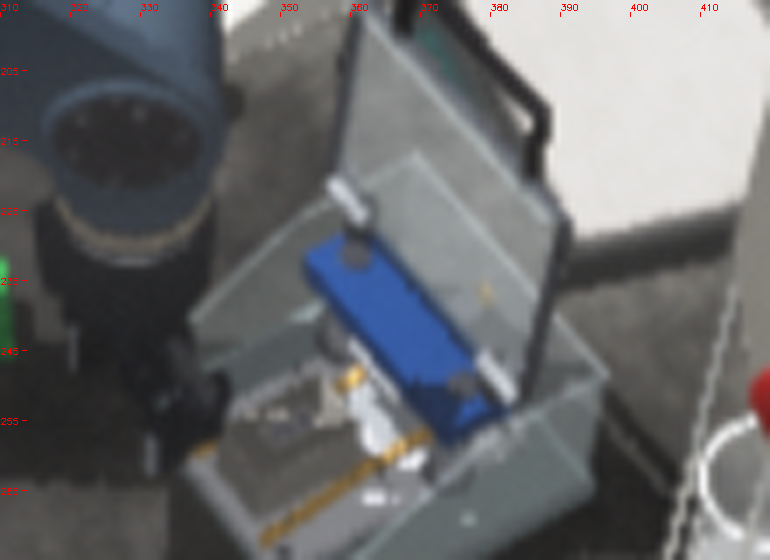

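```bash
cat > push.py <<'E'
import sys
from h import *
from plant import arm
O=np.array([.5898,-.2498,0]); ex=np.array([.995,-.0998,0]); ey=np.array([.0998,.995,0])
s=arm.state(); r=rot(s['orientation']); z=r.apply([0,0,1]); tip=s['ee_pos']+.173*z-O
print('t',s['t'],'tip tester',tip@ex,tip@ey,tip[2],'z',z, 'yaw/tilt', np.arctan2(*r.as_matrix()[[1,0],0]),'F',s['wrist_force'])
T=-.4; zt=.921*-np.array([0,0,1])+.389*ex
for a in sys.argv[1:]:
    x,y,h=map(float,a.split(','))
    print(a,delta(s,O+x*ex+y*ey+[0,0,h]-.173*zt,1.471,T))
E
python3 push.py -.135,0,.12 -.135,0,.051
```

```text
t 13.8333 tip tester -0.16453080441472262 0.001980748125712505 0.1606100093228457 z [-0.0043  0.0031 -1.    ] yaw/tilt 1.46754168120296 F [-0.2876  0.2251 -0.7062]
-.135,0,.12 (array([-0.0024, -0.0511,  0.0726]), array([-0.7727, -0.0037, -0.0075]))
-.135,0,.051 (array([-0.0026, -0.0506,  0.1646]), array([-0.7727, -0.0037, -0.0075]))
```

Emit:
{"fn": "play_rows", "kwargs": {
  "plan": [
    {"tx": -0.0024, "ty": -0.04, "tz": 0.02, "wx": -0.2, "wy": 0, "wz": -0.007, "hand": 0},
    {"tx": -0.0024, "ty": -0.051, "tz": 0.04, "wx": -0.4, "wy": 0, "wz": -0.007, "hand": 0},
    {"tx": -0.0024, "ty": -0.051, "tz": 0.06, "wx": -0.6, "wy": 0, "wz": -0.007, "hand": 0},
    {"tx": -0.0024, "ty": -0.051, "tz": 0.072, "wx": -0.77, "wy": 0, "wz": -0.007, "hand": 0},
    {"tx": -0.0024, "ty": -0.051, "tz": 0.072, "wx": -0.77, "wy": 0, "wz": -0.007, "hand": 0},
    {"tx": -0.0024, "ty": -0.051, "tz": 0.072, "wx": -0.77, "wy": 0, "wz": -0.007, "hand": 0},
    {"tx": -0.0024, "ty": -0.051, "tz": 0.072, "wx": -0.77, "wy": 0, "wz": -0.007, "hand": 0}
  ]
}}

```text
t: 14.42
ee_pos: [0.4083, -0.2296, 0.2926]
orientation: [0.14, 0.729, 0.658, 0.122]
wrist_force: [-1.0, -0.7, 0.3]
grip_width: 0.0001
```

```bash
python3 look.py w13 wrist;python3 push.py -.135,0,.051
```

```text
14.4167 [ 0.4083 -0.2296  0.2926] 0.00014513116193032015
t 14.4667 tip tester -0.11930297724419583 0.0008647600327526245 0.13176033852168695 z [ 0.3634 -0.0435 -0.9306] yaw/tilt 1.4667154721656523 F [ 0.1505 -0.6482 -0.4242]
-.135,0,.051 (array([-0.0022, -0.0646,  0.0927]), array([-0.0484,  0.0135, -0.0033]))
```

View pics/w13.png

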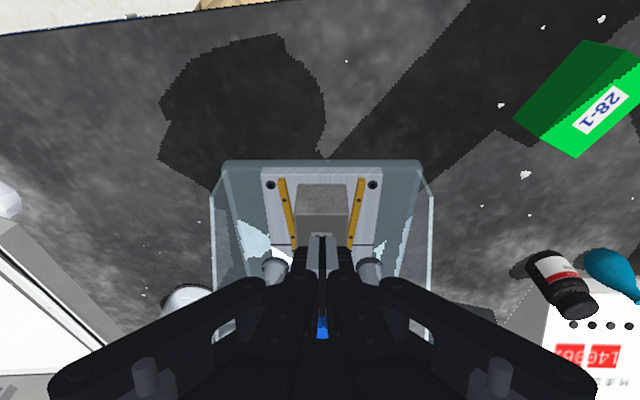

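Emit:
{"fn": "play_rows", "kwargs": {
  "plan": [
    {"tx": -0.002, "ty": -0.04, "tz": 0.0, "wx": -0.048, "wy": 0, "wz": 0, "hand": 0},
    {"tx": -0.002, "ty": -0.06, "tz": 0.03, "wx": -0.048, "wy": 0, "wz": 0, "hand": 0},
    {"tx": -0.002, "ty": -0.065, "tz": 0.06, "wx": -0.048, "wy": 0, "wz": 0, "hand": 0},
    {"tx": -0.002, "ty": -0.065, "tz": 0.093, "wx": -0.048, "wy": 0, "wz": 0, "hand": 0},
    {"tx": -0.002, "ty": -0.065, "tz": 0.093, "wx": -0.048, "wy": 0, "wz": 0, "hand": 0},
    {"tx": -0.002, "ty": -0.065, "tz": 0.093, "wx": -0.048, "wy": 0, "wz": 0, "hand": 0}
  ]
}}

```text
t: 14.97
ee_pos: [0.4304, -0.2269, 0.2452]
orientation: [0.132, 0.737, 0.654, 0.109]
wrist_force: [-0.7, -0.3, 0.6]
grip_width: 0.0002
```

```bash
python3 look.py w14 wrist;python3 push.py -.115,0,.052 -.06,0,.052 -.05,0,.052
```

```text
14.9667 [ 0.4304 -0.2269  0.2452] 0.00015731833953773098
t 15.0167 tip tester -0.1031935010369649 0.0037378266046087646 0.08243830963799106 z [ 0.3322 -0.0518 -0.9418] yaw/tilt 1.44988902639847 F [-0.4532  0.4419 -0.3245]
-.115,0,.052 (array([-0.0093, -0.0415,  0.0335]), array([-0.1096,  0.0361, -0.0292]))
-.06,0,.052 (array([-0.0077,  0.0276,  0.0581]), array([-0.1096,  0.0361, -0.0292]))
-.05,0,.052 (array([-0.0074,  0.0401,  0.0626]), array([-0.1096,  0.0361, -0.0292]))
```

View pics/w14.png

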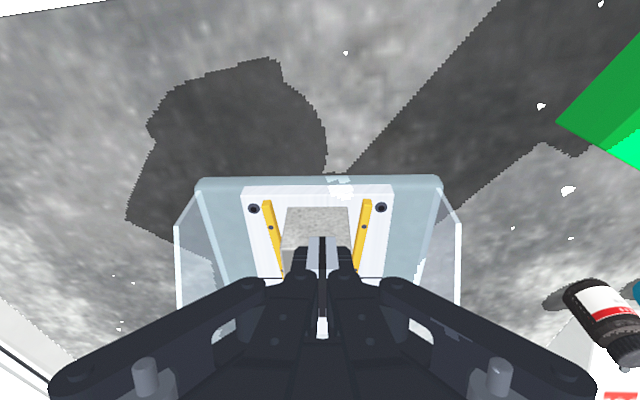

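```bash
python3 -c "
from plant import arm
print(arm.state()['joint_pos'].round(3))"
```

```text
[-0.766  0.606  2.009  0.687  0.309 -2.854]
```

```bash
sed -i 's/^T=-.4.*/T=-float(sys.argv.pop(1)); zt=-np.cos(T)*np.array([0,0,1])-np.sin(T)*ex/' push.py; python3 push.py 0 -.105,0,.14 -.135,0,.14
```

```text
t 15.0167 tip tester -0.1031935010369649 0.0037378266046087646 0.08243830963799106 z [ 0.3322 -0.0518 -0.9418] yaw/tilt 1.44988902639847 F [-0.4532  0.4419 -0.3245]
-.105,0,.14 (array([-0.0087,  0.1011, -0.0596]), array([ 0.6543,  0.0297, -0.036 ]))
-.135,0,.14 (array([-0.0096,  0.0634, -0.073 ]), array([ 0.6543,  0.0297, -0.036 ]))
```

Emit:
{"fn": "play_rows", "kwargs": {
  "plan": [
    {"tx": 0, "ty": 0, "tz": -0.05, "wx": 0, "wy": 0, "wz": 0, "hand": 0},
    {"tx": -0.002, "ty": 0.0, "tz": -0.1, "wx": 0.0, "wy": 0, "wz": 0, "hand": 0},
    {"tx": -0.009, "ty": 0.03, "tz": -0.1, "wx": 0.2, "wy": 0.01, "wz": -0.02, "hand": 0},
    {"tx": -0.0096, "ty": 0.06, "tz": -0.09, "wx": 0.43, "wy": 0.03, "wz": -0.036, "hand": 0},
    {"tx": -0.0096, "ty": 0.0634, "tz": -0.073, "wx": 0.654, "wy": 0.03, "wz": -0.036, "hand": 0},
    {"tx": -0.0096, "ty": 0.0634, "tz": -0.073, "wx": 0.654, "wy": 0.03, "wz": -0.036, "hand": 0},
    {"tx": -0.0096, "ty": 0.0634, "tz": -0.073, "wx": 0.654, "wy": 0.03, "wz": -0.036, "hand": 0},
    {"tx": -0.0096, "ty": 0.0634, "tz": -0.073, "wx": 0.654, "wy": 0.03, "wz": -0.036, "hand": 0}
  ]
}}

```text
t: 15.68
ee_pos: [0.4538, -0.2356, 0.3134]
orientation: [-0.0, 0.742, 0.67, 0.001]
wrist_force: [-0.8, 0.5, -0.4]
grip_width: -0.0004
```

```bash
python3 push.py 0 -.135,0,.062; python3 look.py w15 wrist; python3 -c "
from plant import arm
print(arm.state()['joint_pos'].round(3))"
```

```text
t 15.6833 tip tester -0.13651554151119308 0.000915892586201297 0.14040639368707905 z [ 0.0013  0.0017 -1.    ] yaw/tilt 1.4694405029554278 F [-0.8447  0.5003 -0.3818]
-.135,0,.062 (array([-0.001 ,  0.0022,  0.1045]), array([ 0.0022, -0.0035, -0.003 ]))
15.6833 [ 0.4538 -0.2356  0.3134] -0.0003572517758472133
[-0.698  0.513  1.804  0.003  0.825 -2.169]
```

View pics/w15.png

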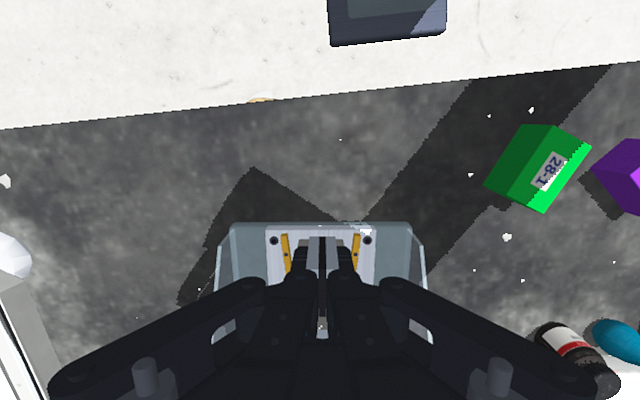

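Emit:
{"fn": "play_rows", "kwargs": {
  "plan": [
    {"tx": -0.001, "ty": 0.002, "tz": 0.03, "wx": 0, "wy": 0, "wz": 0, "hand": 0},
    {"tx": -0.001, "ty": 0.002, "tz": 0.06, "wx": 0, "wy": 0, "wz": 0, "hand": 0},
    {"tx": -0.001, "ty": 0.002, "tz": 0.09, "wx": 0, "wy": 0, "wz": 0, "hand": 0},
    {"tx": -0.001, "ty": 0.002, "tz": 0.1045, "wx": 0, "wy": 0, "wz": 0, "hand": 0},
    {"tx": -0.001, "ty": 0.002, "tz": 0.1045, "wx": 0, "wy": 0, "wz": 0, "hand": 0},
    {"tx": -0.001, "ty": 0.002, "tz": 0.1045, "wx": 0, "wy": 0, "wz": 0, "hand": 0}
  ]
}}

```text
t: 16.23
ee_pos: [0.4558, -0.2372, 0.2351]
orientation: [-0.0, 0.742, 0.67, 0.0]
wrist_force: [-0.2, -0.1, 0.8]
grip_width: 0.0002
```

```bash
python3 push.py 0 -.115,0,.062 -.085,0,.062; python3 look.py w16 wrist; python3 look.py s16 scene;python3 -c "
from h import *
a=cv2.imread('pics/s16.png');crop(a,310,195,110,80,7,'pics/s16c.png')
from plant import arm
print(arm.state()['joint_pos'].round(3))"
```

```text
t 16.2333 tip tester -0.13451748708710506 -0.0005984269784186339 0.062100373549190346 z [ 0.0003  0.0011 -1.    ] yaw/tilt 1.468398049862328 F [-0.1728 -0.124   0.7532]
-.115,0,.062 (array([0.0011, 0.0261, 0.0001]), array([ 0.0003, -0.0022, -0.005 ]))
-.085,0,.062 (array([0.0012, 0.0661, 0.0001]), array([ 0.0003, -0.0022, -0.005 ]))
16.2333 [ 0.4558 -0.2372  0.2351] 0.00022791468480850072
16.2833 [ 0.4563 -0.2374  0.2358] -5.6709624587598054e-05
[-0.697  0.654  1.842  0.002  0.643 -2.167]
```

View pics/w16.png

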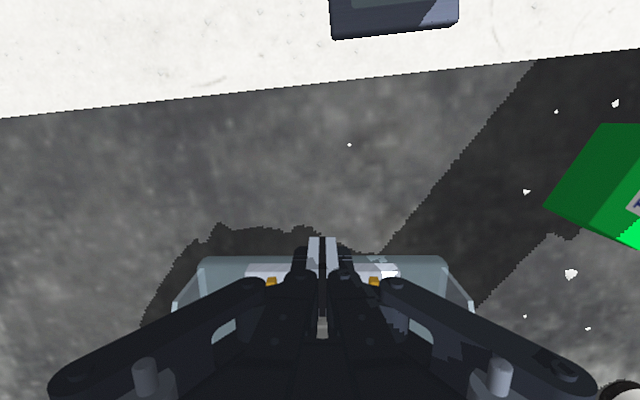

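View pics/s16c.png

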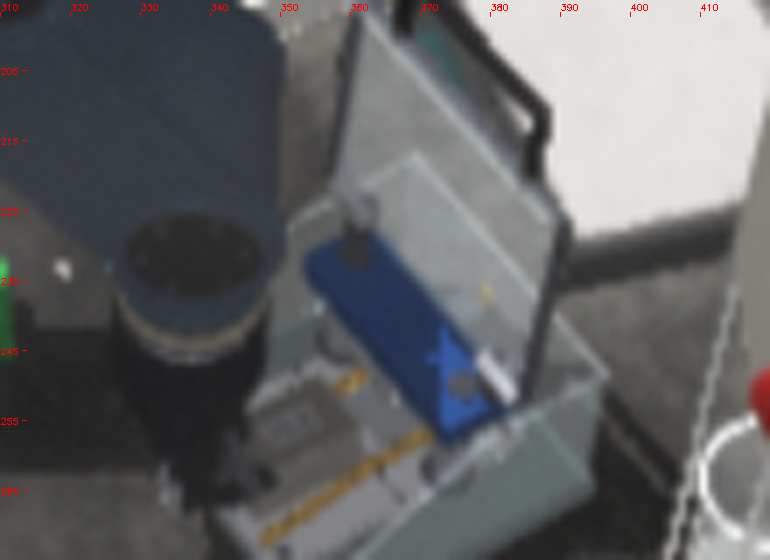

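Emit:
{"fn": "play_rows", "kwargs": {
  "plan": [
    {"tx": 0.001, "ty": 0.01, "tz": 0, "wx": 0, "wy": 0, "wz": 0, "hand": 0},
    {"tx": 0.001, "ty": 0.018, "tz": 0, "wx": 0, "wy": 0, "wz": 0, "hand": 0},
    {"tx": 0.001, "ty": 0.024, "tz": 0, "wx": 0, "wy": 0, "wz": 0, "hand": 0},
    {"tx": 0.001, "ty": 0.03, "tz": 0, "wx": 0, "wy": 0, "wz": 0, "hand": 0},
    {"tx": 0.001, "ty": 0.036, "tz": 0, "wx": 0, "wy": 0, "wz": 0, "hand": 0},
    {"tx": 0.001, "ty": 0.042, "tz": 0, "wx": 0, "wy": 0, "wz": 0, "hand": 0},
    {"tx": 0.001, "ty": 0.048, "tz": 0, "wx": 0, "wy": 0, "wz": 0, "hand": 0},
    {"tx": 0.001, "ty": 0.054, "tz": 0, "wx": 0, "wy": 0, "wz": 0, "hand": 0},
    {"tx": 0.001, "ty": 0.06, "tz": 0, "wx": 0, "wy": 0, "wz": 0, "hand": 0},
    {"tx": 0.001, "ty": 0.066, "tz": 0, "wx": 0, "wy": 0, "wz": 0, "hand": 0}
  ]
}}

```text
t: 17.17
ee_pos: [0.5062, -0.2415, 0.2351]
orientation: [0.0, 0.742, 0.67, 0.0]
wrist_force: [-1.9, -0.4, 1.7]
grip_width: -0.0001
```

```bash
python3 push.py 0.25 -.09,0,.056 -.07,0,.056;  python3 look.py w17 wrist; python3 look.py s17 scene;python3 -c "
from h import *
a=cv2.imread('pics/s17.png');crop(a,310,195,110,80,7,'pics/s17c.png')
from plant import arm
print(arm.state()['joint_pos'].round(3))"
```

```text
t 17.1667 tip tester -0.08389494939908339 -7.193538605979228e-05 0.06214321114570759 z [ 0.0008  0.0002 -1.    ] yaw/tilt 1.4690635750191494 F [-1.9058 -0.424   1.7421]
-.09,0,.056 (array([ 0.    , -0.065 ,  0.0153]), array([-0.4759, -0.0001, -0.0037]))
-.07,0,.056 (array([ 0.0001, -0.0384,  0.0153]), array([-0.4759, -0.0001, -0.0037]))
17.1667 [ 0.5062 -0.2415  0.2351] -0.00010848006847338266
17.2167 [ 0.5072 -0.2419  0.2353] -0.00044626552767747295
[-0.644  0.692  1.723  0.002  0.724 -2.115]
```

View pics/s17c.png

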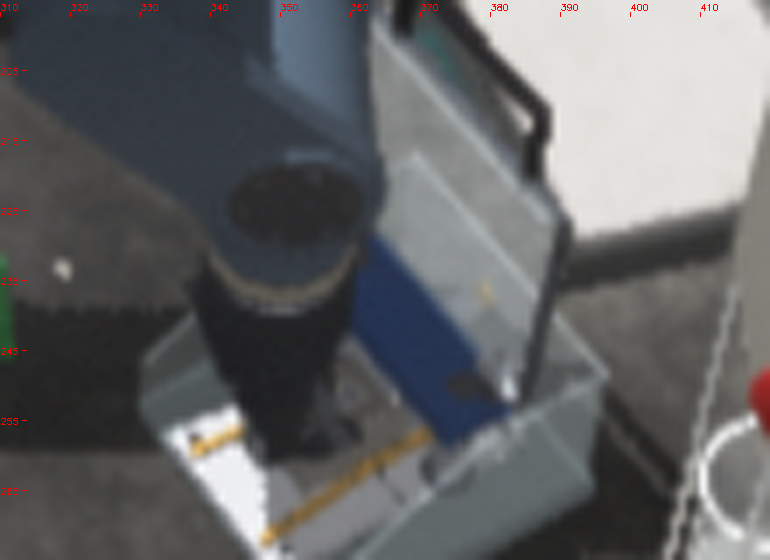

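View pics/w17.png

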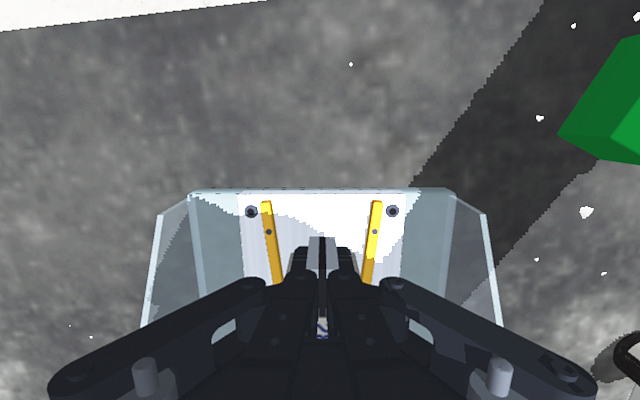

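Emit:
{"fn": "play_rows", "kwargs": {
  "plan": [
    {"tx": 0, "ty": -0.015, "tz": 0.0, "wx": 0, "wy": 0, "wz": 0, "hand": 0},
    {"tx": 0, "ty": -0.03, "tz": 0.004, "wx": -0.12, "wy": 0, "wz": 0, "hand": 0},
    {"tx": 0, "ty": -0.047, "tz": 0.008, "wx": -0.24, "wy": 0, "wz": 0, "hand": 0},
    {"tx": 0, "ty": -0.06, "tz": 0.012, "wx": -0.36, "wy": 0, "wz": -0.003, "hand": 0},
    {"tx": 0, "ty": -0.065, "tz": 0.0145, "wx": -0.476, "wy": 0, "wz": -0.003, "hand": 0},
    {"tx": 0, "ty": -0.065, "tz": 0.0145, "wx": -0.476, "wy": 0, "wz": -0.003, "hand": 0},
    {"tx": 0, "ty": -0.065, "tz": 0.0145, "wx": -0.476, "wy": 0, "wz": -0.003, "hand": 0}
  ]
}}

```text
t: 17.85
ee_pos: [0.4574, -0.237, 0.2243]
orientation: [0.093, 0.736, 0.665, 0.083]
wrist_force: [0.1, -0.6, -0.0]
grip_width: 0.0
```

```bash
python3 push.py 0.25 -.075,0,.056 -.055,0,.056 -.048,0,.056;  python3 look.py w18 wrist; python3 -c "
from plant import arm
print(arm.state()['joint_pos'].round(3))"
```

```text
t 17.85 tip tester -0.0902733830708011 -0.0005747807257515321 0.05669466442553514 z [ 0.2458 -0.0254 -0.969 ] yaw/tilt 1.4692069104566337 F [ 0.1119 -0.5665 -0.0167]
-.075,0,.056 (array([0.0006, 0.0194, 0.0059]), array([-0.0006,  0.0014, -0.0032]))
-.055,0,.056 (array([0.0007, 0.0453, 0.0125]), array([-0.0006,  0.0014, -0.0032]))
-.048,0,.056 (array([0.0007, 0.0543, 0.0148]), array([-0.0006,  0.0014, -0.0032]))
17.85 [ 0.4574 -0.237   0.2243] 1.4359469214690325e-05
[-0.73   0.666  1.916  0.399  0.383 -2.559]
```

View pics/w18.png

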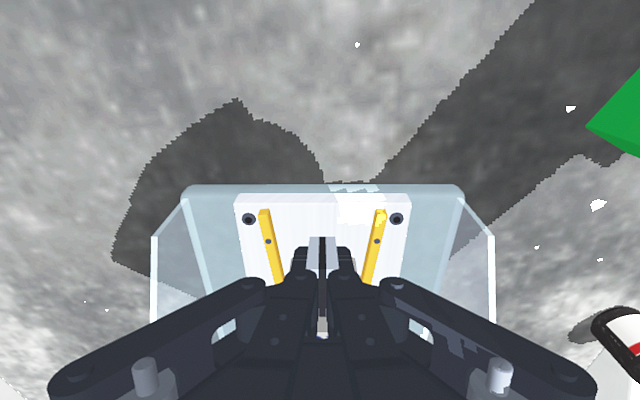

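Emit:
{"fn": "play_rows", "kwargs": {
  "plan": [
    {"tx": 0, "ty": 0.008, "tz": 0.0022, "wx": 0, "wy": 0, "wz": 0, "hand": 0},
    {"tx": 0, "ty": 0.015, "tz": 0.004, "wx": 0, "wy": 0, "wz": 0, "hand": 0},
    {"tx": 0, "ty": 0.022, "tz": 0.006, "wx": 0, "wy": 0, "wz": 0, "hand": 0},
    {"tx": 0, "ty": 0.029, "tz": 0.008, "wx": 0, "wy": 0, "wz": 0, "hand": 0},
    {"tx": 0, "ty": 0.036, "tz": 0.01, "wx": 0, "wy": 0, "wz": 0, "hand": 0},
    {"tx": 0, "ty": 0.043, "tz": 0.012, "wx": 0, "wy": 0, "wz": 0, "hand": 0},
    {"tx": 0, "ty": 0.049, "tz": 0.0135, "wx": 0, "wy": 0, "wz": 0, "hand": 0},
    {"tx": 0, "ty": 0.054, "tz": 0.0148, "wx": 0, "wy": 0, "wz": 0, "hand": 0},
    {"tx": 0, "ty": 0.054, "tz": 0.0148, "wx": 0, "wy": 0, "wz": 0, "hand": 0}
  ]
}}

```text
t: 18.65
ee_pos: [0.5001, -0.241, 0.2237]
orientation: [0.093, 0.736, 0.666, 0.084]
wrist_force: [-0.9, -0.5, -0.5]
grip_width: -0.0002
```

```bash
python3 push.py 0.25 -.040,0,.056;  python3 look.py w19 wrist;python3 look.py s19 scene;python3 -c "
from h import *
a=cv2.imread('pics/s19.png');crop(a,310,195,110,80,7,'pics/s19c.png')
from plant import arm
print(arm.state()['joint_pos'].round(3))"
```

```text
t 18.65 tip tester -0.04698985318480908 -0.00039371947232890077 0.05611307107454139 z [ 0.2478 -0.0259 -0.9685] yaw/tilt 1.470884331756963 F [-0.8947 -0.4598 -0.4757]
-.040,0,.056 (array([0.0003, 0.0094, 0.0025]), array([0.0034, 0.002 , 0.0003]))
18.65 [ 0.5001 -0.241   0.2237] -0.00017270362241505525
18.7 [ 0.4998 -0.241   0.2236] 0.00019277555245615142
[-0.682  0.693  1.819  0.326  0.439 -2.435]
```

View pics/w19.png

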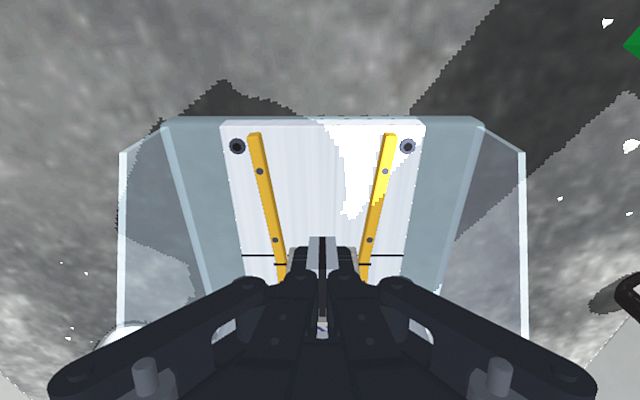

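View pics/s19c.png

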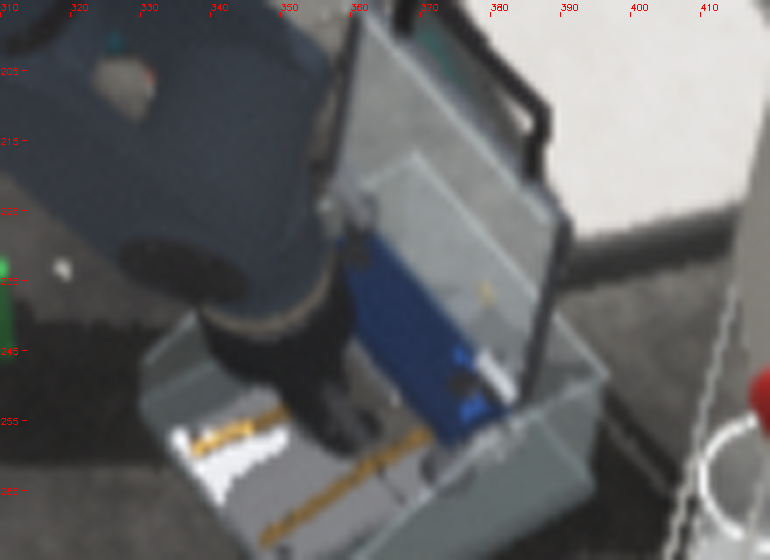

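```bash
python3 -c "
from h import *
a=cv2.imread('pics/w19.png');crop(a,230,225,190,70,4,'pics/w19c.png')"
```

```text
(no output)
```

View pics/w19c.png

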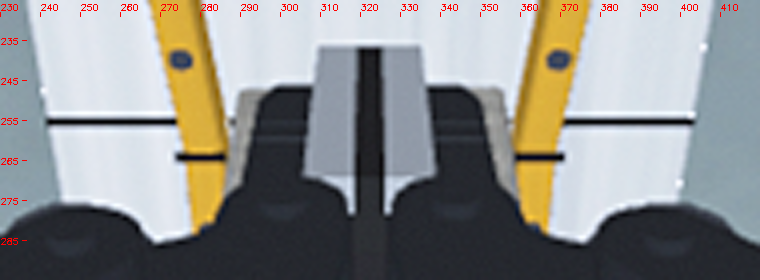

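```bash
cat > meas.py <<'E'
import sys,pickle
from h import *
s,p=pickle.load(open(sys.argv[1]+'.pkl','rb'))
ex=np.array([.995,-.0998]);ey=np.array([.0998,.995]);O=np.array([.5898,-.2498])
for a in sys.argv[2:]:
    u,v,z=map(float,a.split(',')); q=onz(p,u,v,z)[:2]-O; print(a,'tester',q@ex,q@ey)
E
python3 meas.py w19 290,247.4,.037 355,247.4,.037 242,254.9,.037 403,254.9,.037 322.5,254.9,.037
```

```text
290,247.4,.037 tester -0.03600503175106492 -0.019788138425673975
355,247.4,.037 tester -0.036024066566323315 0.019259718450963137
242,254.9,.037 tester -0.030158398235494585 -0.049425218247158516
403,254.9,.037 tester -0.030208307137850315 0.04889506011164776
322.5,254.9,.037 tester -0.03018335692404127 -0.00025673147331812336
```

Emit:
{"fn": "play_rows", "kwargs": {
  "plan": [
    {"tx": 0, "ty": 0.002, "tz": 0.0005, "wx": 0, "wy": 0, "wz": 0, "hand": 0},
    {"tx": 0, "ty": 0.004, "tz": 0.001, "wx": 0, "wy": 0, "wz": 0, "hand": 0},
    {"tx": 0, "ty": 0.006, "tz": 0.0015, "wx": 0, "wy": 0, "wz": 0, "hand": 0},
    {"tx": 0, "ty": 0.007, "tz": 0.0018, "wx": 0, "wy": 0, "wz": 0, "hand": 0},
    {"tx": 0, "ty": 0.007, "tz": 0.0018, "wx": 0, "wy": 0, "wz": 0, "hand": 0},
    {"tx": 0, "ty": 0.007, "tz": 0.0018, "wx": 0, "wy": 0, "wz": 0, "hand": 0},
    {"tx": 0, "ty": 0.007, "tz": 0.0018, "wx": 0, "wy": 0, "wz": 0, "hand": 0}
  ]
}}

```text
t: 19.33
ee_pos: [0.5045, -0.2413, 0.2235]
orientation: [0.093, 0.736, 0.666, 0.084]
wrist_force: [-0.9, -0.1, -0.7]
grip_width: 0.0002
```

```bash
python3 push.py 0.25 -.041,0,.056;  python3 look.py w20 wrist;python3 -c "
from h import *
a=cv2.imread('pics/w20.png');crop(a,230,225,190,70,4,'pics/w20c.png')"
```

```text
t 19.3333 tip tester -0.04283379765506744 -7.142991200236275e-05 0.05592822900035116 z [ 0.2465 -0.0249 -0.9688] yaw/tilt 1.470571570271803 F [-0.9341 -0.12   -0.6516]
-.041,0,.056 (array([0.0001, 0.0025, 0.0005]), array([ 0.0007,  0.0003, -0.0008]))
19.3333 [ 0.5045 -0.2413  0.2235] 0.00018716869084378692
```

View pics/w20c.png

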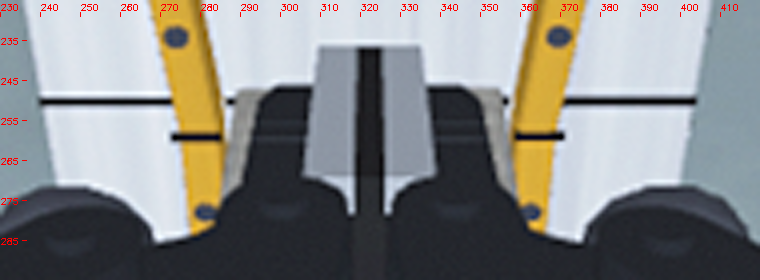

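Emit:
{"fn": "play_rows", "kwargs": {
  "plan": [
    {"tx": 0, "ty": 0.0012, "tz": 0.0003, "wx": 0, "wy": 0, "wz": 0, "hand": 0},
    {"tx": 0, "ty": 0.0024, "tz": 0.0006, "wx": 0, "wy": 0, "wz": 0, "hand": 0},
    {"tx": 0, "ty": 0.0024, "tz": 0.0006, "wx": 0, "wy": 0, "wz": 0, "hand": 0},
    {"tx": 0, "ty": 0.0024, "tz": 0.0006, "wx": 0, "wy": 0, "wz": 0, "hand": 0},
    {"tx": 0, "ty": 0.0024, "tz": 0.0006, "wx": 0, "wy": 0, "wz": 0, "hand": 0}
  ]
}}

```text
t: 19.8
ee_pos: [0.5065, -0.2416, 0.2236]
orientation: [0.093, 0.736, 0.666, 0.084]
wrist_force: [-0.1, 0.2, 0.3]
grip_width: 0.0
```

```bash
python3 push.py 0.25 -.041,0,.056;  python3 look.py w21 wrist;python3 -c "
from h import *
a=cv2.imread('pics/w21.png');crop(a,230,225,190,70,4,'pics/w21c.png')"
```

```text
t 19.8 tip tester -0.04082857571123114 -0.00020585626923105794 0.05599245303023437 z [ 0.2468 -0.0251 -0.9687] yaw/tilt 1.4705222870021153 F [-0.1416  0.1504  0.3335]
-.041,0,.056 (array([ 0.0002, -0.0001, -0.0001]), array([ 0.0013,  0.0008, -0.0007]))
19.8 [ 0.5065 -0.2416  0.2236] 3.766527854380542e-05
```

View pics/w21c.png

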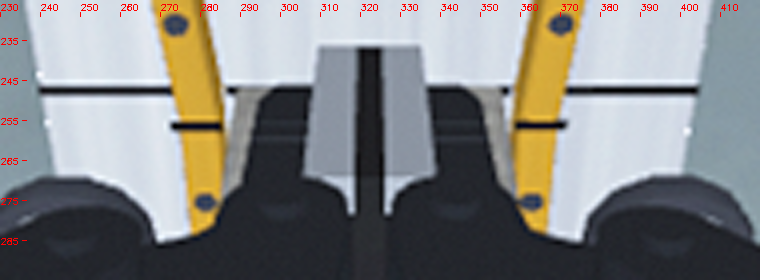

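Emit:
{"fn": "play_rows", "kwargs": {
  "plan": [
    {"tx": 0, "ty": 0, "tz": 0, "wx": 0, "wy": 0, "wz": 0, "hand": 0},
    {"tx": 0, "ty": -0.01, "tz": -0.0025, "wx": 0, "wy": 0, "wz": 0, "hand": 0},
    {"tx": 0, "ty": -0.03, "tz": -0.0075, "wx": 0, "wy": 0, "wz": 0, "hand": 0},
    {"tx": 0, "ty": -0.06, "tz": -0.015, "wx": 0, "wy": 0, "wz": 0, "hand": 0},
    {"tx": 0, "ty": -0.06, "tz": -0.06, "wx": 0, "wy": 0, "wz": 0, "hand": 0},
    {"tx": 0, "ty": -0.06, "tz": -0.11, "wx": 0, "wy": 0, "wz": 0, "hand": 0},
    {"tx": 0, "ty": -0.06, "tz": -0.16, "wx": 0, "wy": 0, "wz": 0, "hand": 0},
    {"tx": 0, "ty": -0.06, "tz": -0.18, "wx": 0, "wy": 0, "wz": 0, "hand": 0},
    {"tx": 0, "ty": -0.06, "tz": -0.18, "wx": 0, "wy": 0, "wz": 0, "hand": 0}
  ]
}}

```text
t: 20.6
ee_pos: [0.4294, -0.2342, 0.347]
orientation: [0.097, 0.735, 0.665, 0.084]
wrist_force: [0.6, -0.5, -0.7]
grip_width: -0.0002
```

```bash
python3 look.py w22 wrist;python3 -c "
from h import *
a=cv2.imread('pics/w22.png');crop(a,250,130,140,140,5,'pics/w22c.png')"
```

```text
20.6 [ 0.4294 -0.2342  0.347 ] -0.00017505015719825593
```

View pics/w22.png

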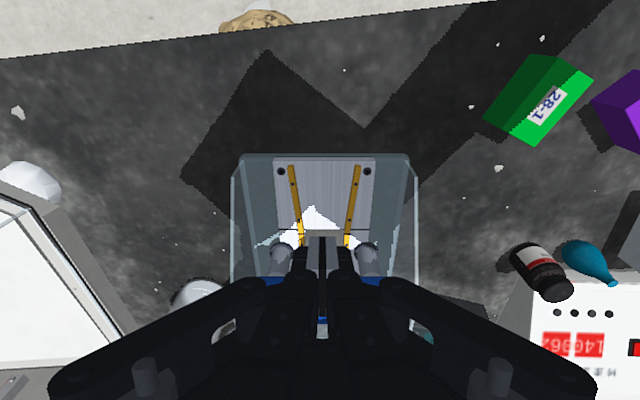

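View pics/w22c.png

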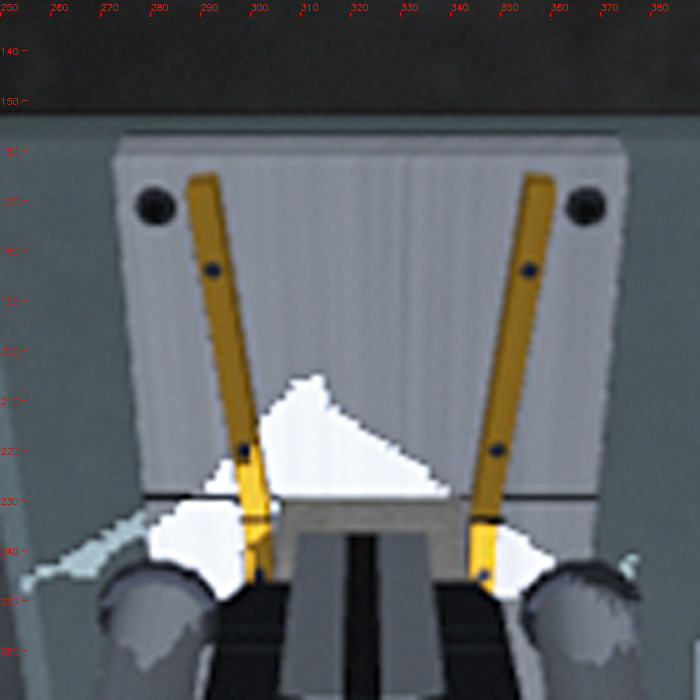

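```bash
python3 -c "
from h import *
from plant import arm
s=arm.state(); print(s['ee_pos'],delta(s,(.46,-.22,.50),1.47),delta(s,(.46,-.22,.50),.95))"
```

```text
[ 0.4294 -0.234   0.3452] (array([ 0.022 ,  0.0895, -0.1901]), array([0.486 , 0.0061, 0.0009])) (array([ 0.022 ,  0.0895, -0.1901]), array([ 0.4765, -0.1204,  0.9887]))
```

Emit:
{"fn": "play_rows", "kwargs": {
  "plan": [
    {"tx": 0.005, "ty": 0.02, "tz": -0.05, "wx": 0, "wy": 0, "wz": 0, "hand": 0.4},
    {"tx": 0.01, "ty": 0.04, "tz": -0.1, "wx": 0.1, "wy": -0.02, "wz": 0.2, "hand": 0.4},
    {"tx": 0.022, "ty": 0.0895, "tz": -0.19, "wx": 0.2, "wy": -0.05, "wz": 0.4, "hand": 0.4},
    {"tx": 0.022, "ty": 0.0895, "tz": -0.19, "wx": 0.3, "wy": -0.08, "wz": 0.6, "hand": 0.4},
    {"tx": 0.022, "ty": 0.0895, "tz": -0.19, "wx": 0.4, "wy": -0.1, "wz": 0.8, "hand": 0.4},
    {"tx": 0.022, "ty": 0.0895, "tz": -0.19, "wx": 0.4765, "wy": -0.12, "wz": 0.989, "hand": 0.4},
    {"tx": 0.022, "ty": 0.0895, "tz": -0.19, "wx": 0.4765, "wy": -0.12, "wz": 0.989, "hand": 0.4},
    {"tx": 0.022, "ty": 0.0895, "tz": -0.19, "wx": 0.4765, "wy": -0.12, "wz": 0.989, "hand": 0.4}
  ]
}}

```text
t: 21.32
ee_pos: [0.4611, -0.2202, 0.4961]
orientation: [-0.004, 0.888, 0.459, -0.001]
wrist_force: [-0.4, 0.1, -0.8]
grip_width: 0.0342
```

```bash
python3 -c "
from h import *
from plant import arm
s=arm.state(); print(s['ee_pos'],s['orientation'],delta(s,(.52,-.24,.57),.43))"
```

```text
[ 0.4611 -0.2202  0.4961] [-0.0037  0.8885  0.4589 -0.0009] (array([ 0.0241,  0.0786, -0.0991]), array([-0.0148,  0.0005,  0.9999]))
```

Emit:
{"fn": "play_rows", "kwargs": {
  "plan": [
    {"tx": 0.012, "ty": 0.04, "tz": -0.05, "wx": 0, "wy": 0, "wz": 0.25, "hand": 0.4},
    {"tx": 0.024, "ty": 0.0786, "tz": -0.1, "wx": -0.01, "wy": 0, "wz": 0.5, "hand": 0.4},
    {"tx": 0.024, "ty": 0.0786, "tz": -0.1, "wx": -0.01, "wy": 0, "wz": 0.75, "hand": 0.4},
    {"tx": 0.024, "ty": 0.0786, "tz": -0.1, "wx": -0.015, "wy": 0, "wz": 1, "hand": 0.4},
    {"tx": 0.024, "ty": 0.0786, "tz": -0.1, "wx": -0.015, "wy": 0, "wz": 1, "hand": 0.4},
    {"tx": 0.024, "ty": 0.0786, "tz": -0.1, "wx": -0.015, "wy": 0, "wz": 1, "hand": 0.4}
  ]
}}

```text
t: 21.82
ee_pos: [0.5195, -0.2403, 0.5708]
orientation: [-0.0, 0.977, 0.213, -0.0]
wrist_force: [0.0, -0.3, -0.5]
grip_width: 0.0342
```

```bash
python3 -c "
from h import *
from plant import arm
s=arm.state(); print(s['ee_pos'],s['orientation'],delta(s,(.6136,-.2535,.565),-.09))"
```

```text
[ 0.5195 -0.2403  0.5708] [-0.      0.977   0.2134 -0.0005] (array([0.1067, 0.0683, 0.0076]), array([-0.    ,  0.0019,  0.9933]))
```

Emit:
{"fn": "play_rows", "kwargs": {
  "plan": [
    {"tx": 0.03, "ty": 0.02, "tz": 0.0, "wx": 0, "wy": 0, "wz": 0.3, "hand": 0.4},
    {"tx": 0.06, "ty": 0.04, "tz": 0, "wx": 0, "wy": 0, "wz": 0.5, "hand": 0.4},
    {"tx": 0.09, "ty": 0.06, "tz": 0.005, "wx": 0, "wy": 0, "wz": 0.75, "hand": 0.4},
    {"tx": 0.107, "ty": 0.068, "tz": 0.0076, "wx": 0, "wy": 0, "wz": 1, "hand": 0.4},
    {"tx": 0.107, "ty": 0.068, "tz": 0.0076, "wx": 0, "wy": 0, "wz": 1, "hand": 0.4},
    {"tx": 0.107, "ty": 0.068, "tz": 0.0076, "wx": 0, "wy": 0, "wz": 1, "hand": 0.4},
    {"tx": 0.107, "ty": 0.068, "tz": 0.0076, "wx": 0, "wy": 0, "wz": 1, "hand": 0.4}
  ]
}}

```text
t: 22.4
ee_pos: [0.6131, -0.2534, 0.5661]
orientation: [0.001, 0.999, -0.047, -0.0]
wrist_force: [-0.2, -0.3, -0.5]
grip_width: 0.0341
```

```bash
python3 look.py w23 wrist; python3 -c "
from h import *
from plant import arm
s=arm.state(); print(s['ee_pos'],s['orientation'],delta(s,(.6136,-.2535,.490),-.1))"
```

```text
22.4 [ 0.6131 -0.2534  0.5661] 0.03411540731941459
[ 0.6129 -0.2534  0.5667] [ 0.0008  0.9989 -0.0471 -0.    ] (array([ 0.001 , -0.0001,  0.1023]), array([0.003 , 0.    , 0.0111]))
```

View pics/w23.png

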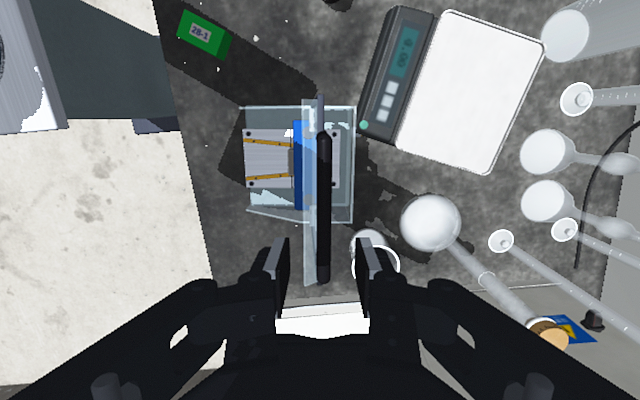

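Emit:
{"fn": "play_rows", "kwargs": {
  "squeeze": 50,
  "plan": [
    {"tx": 0.001, "ty": 0, "tz": 0.03, "wx": 0, "wy": 0, "wz": 0.011, "hand": 0.4},
    {"tx": 0.001, "ty": 0, "tz": 0.06, "wx": 0, "wy": 0, "wz": 0.011, "hand": 0.4},
    {"tx": 0.001, "ty": 0, "tz": 0.085, "wx": 0, "wy": 0, "wz": 0.011, "hand": 0.4},
    {"tx": 0.001, "ty": 0, "tz": 0.101, "wx": 0, "wy": 0, "wz": 0.011, "hand": 0.4},
    {"tx": 0.001, "ty": 0, "tz": 0.101, "wx": 0, "wy": 0, "wz": 0.011, "hand": 0.4},
    {"tx": 0.001, "ty": 0, "tz": 0.101, "wx": 0, "wy": 0, "wz": 0.011, "hand": 0},
    {"tx": 0.001, "ty": 0, "tz": 0.101, "wx": 0, "wy": 0, "wz": 0.011, "hand": 0},
    {"tx": 0.001, "ty": 0, "tz": 0.101, "wx": 0, "wy": 0, "wz": 0.011, "hand": 0},
    {"tx": 0.001, "ty": 0, "tz": 0.101, "wx": 0, "wy": 0, "wz": 0.011, "hand": 0}
  ]
}}

```text
t: 23.2
ee_pos: [0.6145, -0.2538, 0.493]
orientation: [0.002, 0.999, -0.051, 0.002]
wrist_force: [-1.1, -0.2, 2.3]
grip_width: 0.009
```

```bash
python3 arc.py 1.645 1.6 1.52 1.44 1.36 1.28 1.2 1.1 1.0 0.9 0.8
```

```text
23.2 [ 0.6145 -0.2538  0.493 ] [-1.1244 -0.2465  2.2877] 0.00898115952486862
1.6 [-0.0114  0.     -0.0006]
1.52 [-0.0316  0.0001 -0.0005]
1.44 [-0.0518  0.0001  0.0013]
1.36 [-0.0718  0.0001  0.0047]
1.28 [-0.0914  0.0002  0.0096]
1.2 [-0.1106  0.0002  0.0162]
1.1 [-0.1338  0.0002  0.0264]
1.0 [-0.1558  0.0002  0.0389]
0.9 [-0.1764  0.0002  0.0536]
0.8 [-0.1955  0.0002  0.0703]
```

Emit:
{"fn": "play_rows", "kwargs": {
  "plan": [
    {"tx": -0.0114, "ty": 0, "tz": -0.0006, "wx": 0, "wy": 0, "wz": 0, "hand": 0},
    {"tx": -0.0316, "ty": 0, "tz": -0.0005, "wx": 0, "wy": 0, "wz": 0, "hand": 0},
    {"tx": -0.0518, "ty": 0, "tz": 0.0013, "wx": 0, "wy": 0, "wz": 0, "hand": 0},
    {"tx": -0.0718, "ty": 0, "tz": 0.0047, "wx": 0, "wy": 0, "wz": 0, "hand": 0},
    {"tx": -0.0914, "ty": 0, "tz": 0.0096, "wx": 0, "wy": 0, "wz": 0, "hand": 0},
    {"tx": -0.1106, "ty": 0, "tz": 0.0162, "wx": 0, "wy": 0, "wz": 0, "hand": 0},
    {"tx": -0.134, "ty": 0, "tz": 0.0264, "wx": 0, "wy": 0, "wz": 0, "hand": 0},
    {"tx": -0.156, "ty": 0, "tz": 0.039, "wx": 0, "wy": 0, "wz": 0, "hand": 0},
    {"tx": -0.1764, "ty": 0, "tz": 0.0536, "wx": 0, "wy": 0, "wz": 0, "hand": 0},
    {"tx": -0.1955, "ty": 0, "tz": 0.07, "wx": 0, "wy": 0, "wz": 0, "hand": 0}
  ]
}}

```text
t: 24.03
ee_pos: [0.4686, -0.239, 0.4402]
orientation: [0.003, 0.999, -0.051, 0.004]
wrist_force: [4.0, -1.8, -0.6]
grip_width: 0.0091
```

```bash
python3 arc.py .8 .7 .6 .5 .4 .3 .2 .1 0 -.1 -.2
```

```text
24.0333 [ 0.4686 -0.239   0.4402] [ 3.9997 -1.7902 -0.6468] 0.009122718362067647
0.7 [-0.0174 -0.0001  0.0184]
0.6 [-0.0329 -0.0001  0.0384]
0.5 [-0.0463 -0.0002  0.0599]
0.4 [-0.0575 -0.0003  0.0826]
0.3 [-0.0664 -0.0004  0.1063]
0.2 [-0.0729 -0.0005  0.1308]
0.1 [-0.0769 -0.0007  0.1558]
0.0 [-0.0784 -0.0008  0.1811]
-0.1 [-0.0773 -0.001   0.2064]
-0.2 [-0.0738 -0.0011  0.2314]
```

Emit:
{"fn": "play_rows", "kwargs": {
  "plan": [
    {"tx": -0.0174, "ty": 0, "tz": 0.0184, "wx": 0, "wy": 0, "wz": 0, "hand": 0},
    {"tx": -0.033, "ty": 0, "tz": 0.0384, "wx": 0, "wy": 0, "wz": 0, "hand": 0},
    {"tx": -0.0463, "ty": 0, "tz": 0.06, "wx": 0, "wy": 0, "wz": 0, "hand": 0},
    {"tx": -0.0575, "ty": 0, "tz": 0.0826, "wx": 0, "wy": 0, "wz": 0, "hand": 0},
    {"tx": -0.0664, "ty": 0, "tz": 0.106, "wx": 0, "wy": 0, "wz": 0, "hand": 0},
    {"tx": -0.073, "ty": 0, "tz": 0.131, "wx": 0, "wy": 0, "wz": 0, "hand": 0},
    {"tx": -0.077, "ty": 0, "tz": 0.156, "wx": 0, "wy": 0, "wz": 0, "hand": 0},
    {"tx": -0.0784, "ty": 0, "tz": 0.181, "wx": 0, "wy": 0, "wz": 0, "hand": 0},
    {"tx": -0.0773, "ty": 0, "tz": 0.206, "wx": 0, "wy": 0, "wz": 0, "hand": 0},
    {"tx": -0.0738, "ty": 0, "tz": 0.231, "wx": 0, "wy": 0, "wz": 0, "hand": 0}
  ]
}}

```text
t: 24.87
ee_pos: [0.4137, -0.2338, 0.2655]
orientation: [0.002, 0.999, -0.051, 0.002]
wrist_force: [-0.0, -0.4, 2.6]
grip_width: 0.009
```

```bash
python3 arc.py -.2 -.27 -.34 -.41 -.47 -.52 -.55 -.57; python3 look.py w24 wrist
```

```text
24.8667 [ 0.4137 -0.2338  0.2655] [-0.0071 -0.376   2.6495] 0.008999819900547176
-0.27 [ 0.0041 -0.0001  0.0173]
-0.34 [ 0.0093 -0.0002  0.0342]
-0.41 [ 0.0158 -0.0002  0.0507]
-0.47 [ 0.0222 -0.0003  0.0645]
-0.52 [ 0.0282 -0.0004  0.0756]
-0.55 [ 0.032  -0.0004  0.0822]
-0.57 [ 0.0347 -0.0004  0.0865]
24.8667 [ 0.4137 -0.2338  0.2655] 0.008999819900547176
```

View pics/w24.png

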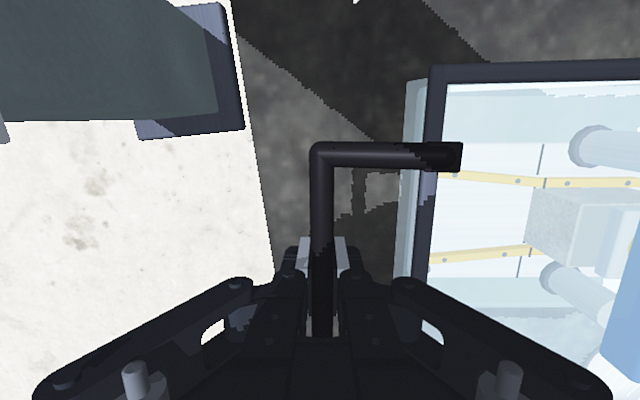

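Emit:
{"fn": "play_rows", "kwargs": {
  "plan": [
    {"tx": 0.0041, "ty": 0, "tz": 0.0173, "wx": 0, "wy": 0, "wz": 0, "hand": 0},
    {"tx": 0.0093, "ty": 0, "tz": 0.034, "wx": 0, "wy": 0, "wz": 0, "hand": 0},
    {"tx": 0.0158, "ty": 0, "tz": 0.05, "wx": 0, "wy": 0, "wz": 0, "hand": 0},
    {"tx": 0.0222, "ty": 0, "tz": 0.0645, "wx": 0, "wy": 0, "wz": 0, "hand": 0},
    {"tx": 0.028, "ty": 0, "tz": 0.0756, "wx": 0, "wy": 0, "wz": 0, "hand": 0},
    {"tx": 0.032, "ty": 0, "tz": 0.082, "wx": 0, "wy": 0, "wz": 0, "hand": 0},
    {"tx": 0.032, "ty": 0, "tz": 0.083, "wx": 0, "wy": 0, "wz": 0, "hand": 0},
    {"tx": 0.032, "ty": 0, "tz": 0.083, "wx": 0, "wy": 0, "wz": 0, "hand": 0}
  ]
}}

```text
t: 25.58
ee_pos: [0.437, -0.2364, 0.203]
orientation: [0.001, 0.999, -0.051, -0.001]
wrist_force: [-5.4, -3.1, -4.4]
grip_width: 0.0088
```

Emit:
{"fn": "play_rows", "kwargs": {
  "plan": [
    {"tx": 0.001, "ty": 0, "tz": 0.002, "wx": 0, "wy": 0, "wz": 0, "hand": 0},
    {"tx": 0.002, "ty": 0, "tz": 0.004, "wx": 0, "wy": 0, "wz": 0, "hand": 0},
    {"tx": 0.003, "ty": 0, "tz": 0.006, "wx": 0, "wy": 0, "wz": 0, "hand": 0},
    {"tx": 0.003, "ty": 0, "tz": 0.006, "wx": 0, "wy": 0, "wz": 0, "hand": 0},
    {"tx": 0.003, "ty": 0, "tz": 0.006, "wx": 0, "wy": 0, "wz": 0, "hand": 0}
  ]
}}

```text
t: 26.0
ee_pos: [0.4393, -0.2366, 0.199]
orientation: [0.001, 0.999, -0.051, -0.0]
wrist_force: [-3.7, -2.7, -3.1]
grip_width: 0.0089
```

Emit:
{"fn": "play_rows", "kwargs": {
  "plan": [
    {"tx": 0.0015, "ty": 0, "tz": 0.0025, "wx": 0, "wy": 0, "wz": 0, "hand": 0},
    {"tx": 0.003, "ty": 0, "tz": 0.005, "wx": 0, "wy": 0, "wz": 0, "hand": 0},
    {"tx": 0.004, "ty": 0, "tz": 0.0075, "wx": 0, "wy": 0, "wz": 0, "hand": 0},
    {"tx": 0.004, "ty": 0, "tz": 0.0075, "wx": 0, "wy": 0, "wz": 0, "hand": 0},
    {"tx": 0.004, "ty": 0, "tz": 0.0075, "wx": 0, "wy": 0, "wz": 0, "hand": 0}
  ]
}}

```text
t: 26.42
ee_pos: [0.4404, -0.2366, 0.1974]
orientation: [0.001, 0.999, -0.05, -0.002]
wrist_force: [-16.4, -3.3, 36.4]
grip_width: 0.0085
```

```bash
python3 look.py w25 wrist; python3 look.py d25 side; python3 -c "
from h import *
a=cv2.imread('pics/d25.png');crop(a,280,70,130,95,6,'pics/d25c.png')"
```

```text
26.4167 [ 0.4404 -0.2366  0.1974] 0.008544157843336982
26.4667 [ 0.4404 -0.2366  0.1974] 0.008933274427209334
```

View pics/w25.png

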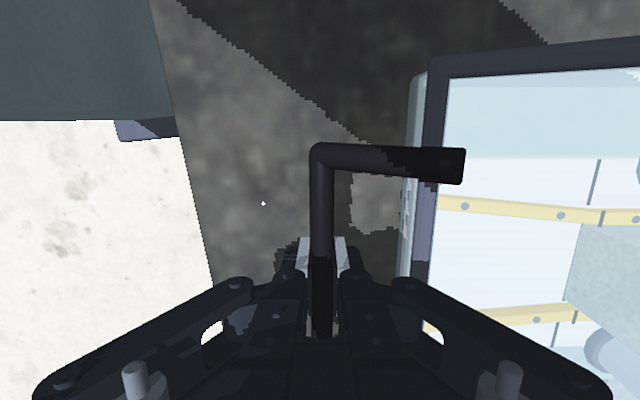

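View pics/d25c.png

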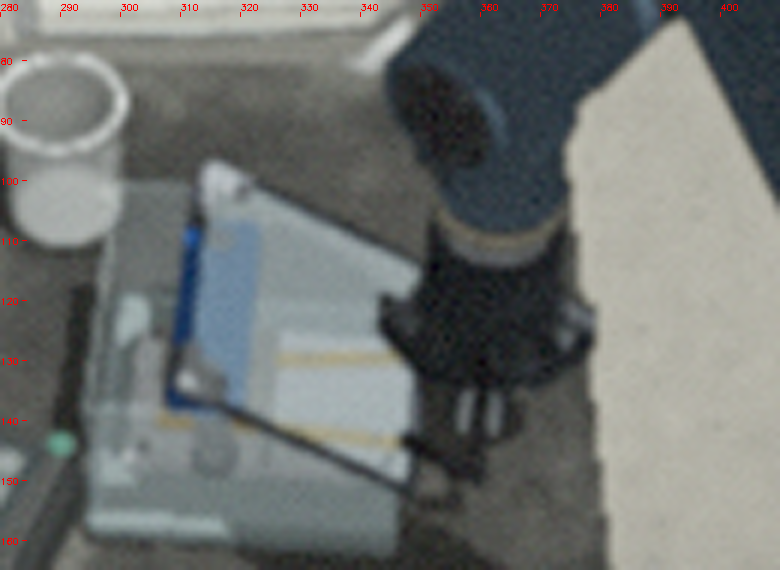

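Emit:
{"fn": "play_rows", "kwargs": {
  "plan": [
    {"tx": -0.002, "ty": 0, "tz": -0.003, "wx": 0, "wy": 0, "wz": 0, "hand": 0},
    {"tx": -0.002, "ty": 0, "tz": -0.003, "wx": 0, "wy": 0, "wz": 0, "hand": 0.35},
    {"tx": -0.002, "ty": 0, "tz": -0.003, "wx": 0, "wy": 0, "wz": 0, "hand": 0.35},
    {"tx": -0.002, "ty": 0, "tz": -0.003, "wx": 0, "wy": 0, "wz": 0, "hand": 0.35},
    {"tx": -0.002, "ty": 0, "tz": -0.003, "wx": 0, "wy": 0, "wz": 0, "hand": 0.35},
    {"tx": -0.002, "ty": 0, "tz": -0.02, "wx": 0, "wy": 0, "wz": 0, "hand": 0.35},
    {"tx": -0.002, "ty": 0, "tz": -0.05, "wx": 0, "wy": 0, "wz": 0, "hand": 0.35},
    {"tx": -0.002, "ty": 0, "tz": -0.1, "wx": 0, "wy": 0, "wz": 0, "hand": 0.35},
    {"tx": -0.02, "ty": 0, "tz": -0.15, "wx": 0, "wy": 0, "wz": 0, "hand": 0.35},
    {"tx": -0.02, "ty": -0.02, "tz": -0.2, "wx": 0, "wy": 0, "wz": 0, "hand": 0.35}
  ]
}}

```text
t: 27.35
ee_pos: [0.4287, -0.221, 0.3445]
orientation: [0.001, 0.999, -0.052, 0.0]
wrist_force: [1.6, 0.1, -0.1]
grip_width: 0.0302
```

```bash
python3 look.py w26 wrist; python3 look.py d26 side; python3 -c "
from h import *
a=cv2.imread('pics/d26.png');crop(a,280,70,130,95,6,'pics/d26c.png')"
```

```text
27.35 [ 0.4287 -0.221   0.3445] 0.030191020463842026
27.4 [ 0.4303 -0.2187  0.3509] 0.02993644241977758
```

View pics/w26.png

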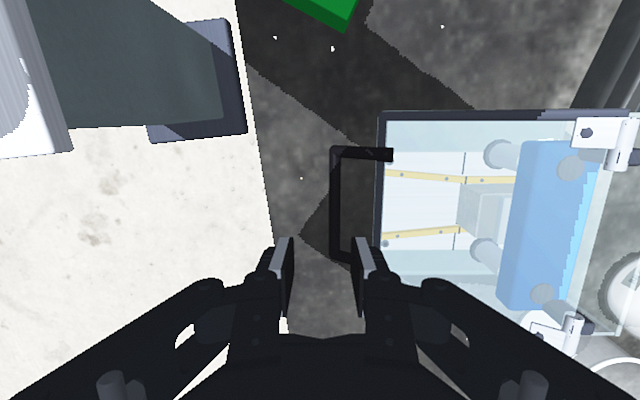

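View pics/d26c.png

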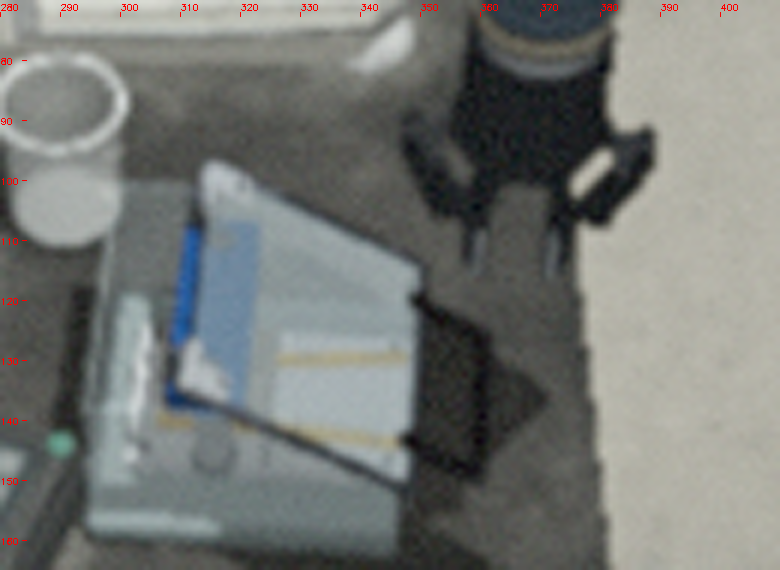

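```bash
python3 -c "
from h import *
a=cv2.imread('pics/w26.png');crop(a,320,140,200,130,4,'pics/w26c.png')"
```

```text
(no output)
```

View pics/w26c.png

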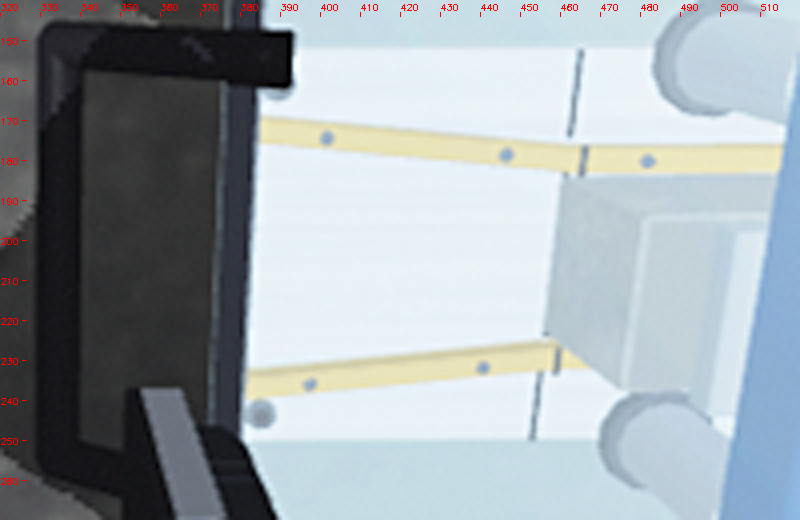

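```bash
python3 meas.py w26 334.5,200,.04 334.5,200,.05 460.5,185,.037 456.8,224,.037 462,175,.037 454.5,240,.037; python3 - <<'E'
from h import *
import pickle
s,p=pickle.load(open('d26.pkl','rb'))
# side view bar ends: crop/6
f=lambda x,y:(280+(x+.5)/6-.5,70+(y+.5)/6-.5)
w,q=pickle.load(open('w26.pkl','rb'))
print(tri(p,f(486,330),q,(334.5,151.5)))
E
```

```text
334.5,200,.04 tester -0.1509283826151244 0.0043948698836004125
334.5,200,.05 tester -0.1513685331381823 0.007198295787078042
460.5,185,.037 tester -0.030013377960147473 0.017931431367938285
456.8,224,.037 tester -0.028770077463305895 -0.021850957108407804
462,175,.037 tester -0.02979332688545248 0.027660015520630354
454.5,240,.037 tester -0.029023889414353563 -0.03906633367763888
(array([ 0.4446, -0.1683,  0.1894]), np.float64(0.010139660472189522))
```

```bash
python3 - <<'E'
from h import *
import pickle
from plant import arm
s,p=pickle.load(open('d26.pkl','rb'));w,q=pickle.load(open('w26.pkl','rb'))
f=lambda x,y:(280+(x+.5)/6-.5,70+(y+.5)/6-.5)
print(tri(p,f(474,476),q,(334,151)))
s=arm.state(); print(s['wrist_force'],s['ee_pos'],abs(s['joint_vel']).max())
E
```

```text
(array([ 0.4448, -0.1834,  0.045 ]), np.float64(0.0021210508740772496))
[ 0.2161  0.268  -0.4546] [ 0.4306 -0.2194  0.3485] 0.08701902326608472
```

Emit:
{"fn": "play_rows", "kwargs": {
  "plan": [
    {"tx": 0, "ty": 0, "tz": -0.02, "wx": 0, "wy": 0, "wz": 0, "hand": 0.35},
    {"tx": 0, "ty": 0, "tz": -0.02, "wx": 0, "wy": 0, "wz": 0, "hand": 0.35},
    {"tx": 0, "ty": 0, "tz": -0.02, "wx": 0, "wy": 0, "wz": 0, "hand": 0.35},
    {"tx": 0, "ty": 0, "tz": -0.02, "wx": 0, "wy": 0, "wz": 0, "hand": 0.35}
  ]
}}

```text
t: 27.78
ee_pos: [0.4295, -0.2198, 0.3571]
orientation: [0.001, 0.999, -0.051, 0.0]
wrist_force: [0.5, 0.5, 0.8]
grip_width: 0.0299
```

```bash
python3 look.py s27 scene
```

```text
27.7833 [ 0.4295 -0.2198  0.3571] 0.029947855748271426
```

View pics/s27.png

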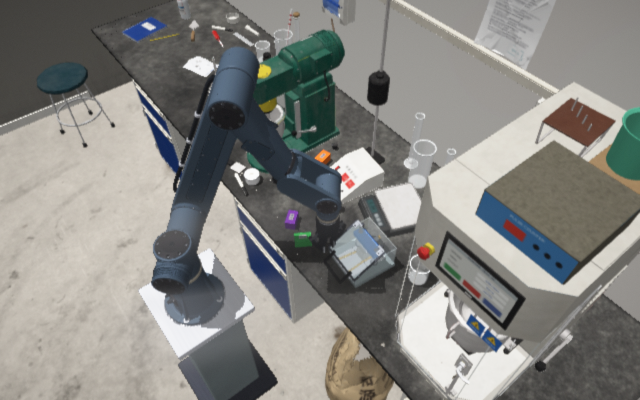

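```bash
python3 -c "
from plant import arm
print(arm.job_done())"
```

```text
the job is handed in; nothing more can be done
None
```

The tester is ready and the job is handed in, at about 28 s of the 72 s allowed. The hand-in gave no verdict, so what follows is my own checks.

**What I did:** I gripped the guard handle and swung the window up to about 2.19 rad. I then set the half-prism on the tongue between the guide strips and let go. Closed fingers pushed it forward in steps up to the line, and I swung the guard down until it met its stop, at about 36 N. The fingers are open and clear of everything.

**Last checks:**
- **Half-prism:** its near end is level with the scribed line, within about 1 mm in the wrist views before and after closing the guard. It is straight, and centred to within about 2 mm.
- **Guard:** the handle measures x = -151 mm in the wrist view (shut is -152 mm). Two-camera triangulation put its height at 45 mm where shut is 40 mm. That differs by about 0.03 rad at most, which is near the measuring error and still under the 0.05 rad limit.
- **Other things on the worktop:** in the last overview I saw nothing out of place; I did not measure it.

**What went wrong on the way:** the first move call was refused because some fields were missing. My first push posture, tilted 0.4 rad, ran out of reach at a joint limit, so I backed off without a contact force showing. I pushed with the hand vertical first, then tilted 0.25 rad.

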